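# Load reagent packs into the analyser carrier

### The job

Take the spent orange-capped packs out of the carrier and put them in the orange discard tray, and stand the green control pack and every violet reagent pack fully down in the carrier's pockets, one to a pocket: the violet ones are snapped into the dock, so pull them straight up out of it, and leave the grey pack in the dock and the other things on the bench alone. When all are in, swing the red locking bar fully shut over the packs, and only then slide the carrier from its loading station to the next station, marked blue, so that it sits in that detent.

Things in the scene. Friction and masses are not known exactly. Their poses are not given: they have to be found in the camera images.
- violet_a: White pack, violet cap, 70 mm high, 0.16 kg. Body 40 x 60 x 42 mm (local x, y, z), grooved at z 10-20; on it, centred, the cap block 36 x 28 x 28: grip this across its 28 mm (local y) from above. Origin: centre of underside. Snapped into a dock slot by spring balls: an upward pull of about 10 N frees it, 24 mm of lift clears it. May be absent.
- violet_b: White pack, violet cap, 70 mm high, 0.16 kg. Body 40 x 60 x 42 mm (local x, y, z), grooved at z 10-20; on it, centred, the cap block 36 x 28 x 28: grip this across its 28 mm (local y) from above. Origin: centre of underside. Snapped into a dock slot by spring balls: an upward pull of about 10 N frees it, 24 mm of lift clears it. May be absent.
- violet_c: White pack, violet cap, 70 mm high, 0.16 kg. Body 40 x 60 x 42 mm (local x, y, z), grooved at z 10-20; on it, centred, the cap block 36 x 28 x 28: grip this across its 28 mm (local y) from above. Origin: centre of underside. Snapped into a dock slot by spring balls: an upward pull of about 10 N frees it, 24 mm of lift clears it. May be absent.
- grey_pack: White pack, dark grey cap, 70 mm high, 0.16 kg. Body 40 x 60 x 42 mm (local x, y, z), grooved at z 10-20; on it, centred, the cap block 36 x 28 x 28: grip this across its 28 mm (local y) from above. Origin: centre of underside. A reserve pack, snapped into one slot of the dock, to stay there.
- green_pack: White pack, green cap, 70 mm high, 0.16 kg. Body 40 x 60 x 42 mm (local x, y, z), grooved at z 10-20; on it, centred, the cap block 36 x 28 x 28: grip this across its 28 mm (local y) from above. Origin: centre of underside. The control pack; starts standing loose on the bench.
- dock: Fixed dark teal snap-in dock with four slots in a row along its x axis (at x = -84, -28, 28, 84 mm), 245 x 100 mm, floor 8 mm above the bench, walls to 30 mm. Origin: centre of the underside.
- carrier (a joint): Travel (m) of the light grey four-pocket carrier along its aluminium rail, in the rail's +y direction (away from the blue handle). 0 at the loading station (white marks), 0.1 at the next, the reading station (blue marks), 0.2 at the last (yellow marks), each a spring detent; black pointers on both sides of the carrier then stand at the marks; about 9 N to leave one.
- rail: Fixed aluminium rail, 124 x 520 mm, 20 mm high, its length along its y axis; origin on the bench under the centre of the carrier's pockets when the carrier is at the loading station. At its +y end (y = 375 mm) a 110 mm high white block.
- pocket0 (a point): Centre of the floor of pocket 0 of the carrier (30 mm above the bench); pocket 46 mm along the rail (its y) x 66 mm across (its x), walls 21 mm high, pitch 52 mm, 6 mm walls between. A pack stands in it with its 60 mm side across the rail, either way round. Axes as the rail's.
- pocket1 (a point): Centre of the floor of pocket 1 of the carrier (30 mm above the bench); pocket 46 mm along the rail (its y) x 66 mm across (its x), walls 21 mm high, pitch 52 mm, 6 mm walls between. A pack stands in it with its 60 mm side across the rail, either way round. Axes as the rail's.
- pocket2 (a point): Centre of the floor of pocket 2 of the carrier (30 mm above the bench); pocket 46 mm along the rail (its y) x 66 mm across (its x), walls 21 mm high, pitch 52 mm, 6 mm walls between. A pack stands in it with its 60 mm side across the rail, either way round. Axes as the rail's.
- pocket3 (a point): Centre of the floor of pocket 3 of the carrier (30 mm above the bench); pocket 46 mm along the rail (its y) x 66 mm across (its x), walls 21 mm high, pitch 52 mm, 6 mm walls between. A pack stands in it with its 60 mm side across the rail, either way round. Axes as the rail's.
- handle (a point): Top centre of the carrier's upright blue handle at its -y end: 24 mm across the rail (x) by 16 mm along it (y), its top 99 mm above the bench, 70 mm high; moves with the carrier.
- bar (a joint): Angle (rad) of the red locking bar on the carrier, about a vertical axis at the carrier's +y end. 0: shut, lying along the row over the packs' shoulders beside the caps (rail +x side), underside 76 mm above the bench; grows as it swings outwards (counter-clockwise from above) to 2.0 at most; stays where left.
- bar_knob (a point): Top centre of the upright red knob on the locking bar, diameter 16 mm, 52 mm high, its top 136 mm above the bench, 72 mm from the hinge. The fingertips stay clear of the caps above 105 mm.
- bar_hinge (a point): Point on the vertical hinge axis of the locking bar, 88 mm above the bench.
- marker: Bystander: black marker pen, 120 mm long, lying.
- jar: Bystander: small jar, 48 mm diameter, 60 mm high; origin at the underside.
- amber_bottle: Bystander: amber bottle, 64 mm diameter, 130 mm high; origin at the underside.
- spent_a: White pack, orange cap, 70 mm high, 0.16 kg. Body 40 x 60 x 42 mm (local x, y, z), grooved at z 10-20; on it, centred, the cap block 36 x 28 x 28: grip this across its 28 mm (local y) from above. Origin: centre of underside. Spent: stands in a pocket of the carrier at the start. May be absent.
- spent_b: White pack, orange cap, 70 mm high, 0.16 kg. Body 40 x 60 x 42 mm (local x, y, z), grooved at z 10-20; on it, centred, the cap block 36 x 28 x 28: grip this across its 28 mm (local y) from above. Origin: centre of underside. Spent: stands in a pocket of the carrier at the start. May be absent.
- spent_c: White pack, orange cap, 70 mm high, 0.16 kg. Body 40 x 60 x 42 mm (local x, y, z), grooved at z 10-20; on it, centred, the cap block 36 x 28 x 28: grip this across its 28 mm (local y) from above. Origin: centre of underside. Spent: stands in a pocket of the carrier at the start. May be absent.
- tray_in (a point): Centre of the inner floor (about 5 mm above the bench) of the fixed orange discard tray: inside 88 mm (x) x 148 mm (y), walls 35 mm high.
There are look-alikes about, which are no part of the job. Leave any pink look-alike of the violet_a alone.

How it is judged:
On the way, in this order (a step that is already met when the one before it is completed fails the run):
1. the spent packs lie in the tray, and all the violet packs and the green pack stand down in pockets, the carrier at the loading station (x of spent_a in the frame of tray_in between -0.045 and 0.045 m and y of spent_a in the frame of tray_in between -0.075 and 0.075 m and z of each of spent_a, spent_b, spent_c in the frame of tray_in below 0.045 m and x of spent_b in the frame of tray_in between -0.045 and 0.045 m and y of spent_b in the frame of tray_in between -0.075 and 0.075 m and x of spent_c in the frame of tray_in between -0.045 and 0.045 m and y of spent_c in the frame of tray_in between -0.075 and 0.075 m and ((horizontal distance between violet_a and pocket0 below 0.008 m and z of violet_a in the frame of pocket0 below 0.005 m and angle between violet_a's own z axis and vertical below 0.12 rad) or (horizontal distance between violet_a and pocket1 below 0.008 m and z of violet_a in the frame of pocket1 below 0.005 m and angle between violet_a's own z axis and vertical below 0.12 rad) or (horizontal distance between violet_a and pocket2 below 0.008 m and z of violet_a in the frame of pocket2 below 0.005 m and angle between violet_a's own z axis and vertical below 0.12 rad) or (horizontal distance between violet_a and pocket3 below 0.008 m and z of violet_a in the frame of pocket3 below 0.005 m and angle between violet_a's own z axis and vertical below 0.12 rad)) and ((horizontal distance between violet_b and pocket0 below 0.008 m and z of violet_b in the frame of pocket0 below 0.005 m and angle between violet_b's own z axis and vertical below 0.12 rad) or (horizontal distance between violet_b and pocket1 below 0.008 m and z of violet_b in the frame of pocket1 below 0.005 m and angle between violet_b's own z axis and vertical below 0.12 rad) or (horizontal distance between violet_b and pocket2 below 0.008 m and z of violet_b in the frame of pocket2 below 0.005 m and angle between violet_b's own z axis and vertical below 0.12 rad) or (horizontal distance between violet_b and pocket3 below 0.008 m and z of violet_b in the frame of pocket3 below 0.005 m and angle between violet_b's own z axis and vertical below 0.12 rad)) and ((horizontal distance between violet_c and pocket0 below 0.008 m and z of violet_c in the frame of pocket0 below 0.005 m and angle between violet_c's own z axis and vertical below 0.12 rad) or (horizontal distance between violet_c and pocket1 below 0.008 m and z of violet_c in the frame of pocket1 below 0.005 m and angle between violet_c's own z axis and vertical below 0.12 rad) or (horizontal distance between violet_c and pocket2 below 0.008 m and z of violet_c in the frame of pocket2 below 0.005 m and angle between violet_c's own z axis and vertical below 0.12 rad) or (horizontal distance between violet_c and pocket3 below 0.008 m and z of violet_c in the frame of pocket3 below 0.005 m and angle between violet_c's own z axis and vertical below 0.12 rad)) and ((horizontal distance between green_pack and pocket0 below 0.008 m and z of green_pack in the frame of pocket0 below 0.005 m and angle between green_pack's own z axis and vertical below 0.12 rad) or (horizontal distance between green_pack and pocket1 below 0.008 m and z of green_pack in the frame of pocket1 below 0.005 m and angle between green_pack's own z axis and vertical below 0.12 rad) or (horizontal distance between green_pack and pocket2 below 0.008 m and z of green_pack in the frame of pocket2 below 0.005 m and angle between green_pack's own z axis and vertical below 0.12 rad) or (horizontal distance between green_pack and pocket3 below 0.008 m and z of green_pack in the frame of pocket3 below 0.005 m and angle between green_pack's own z axis and vertical below 0.12 rad)) and value of joint carrier below 0.012 m), for 0.2 s.
2. the locking bar is shut over them, the carrier still at the loading station (((horizontal distance between violet_a and pocket0 below 0.008 m and z of violet_a in the frame of pocket0 below 0.005 m and angle between violet_a's own z axis and vertical below 0.12 rad) or (horizontal distance between violet_a and pocket1 below 0.008 m and z of violet_a in the frame of pocket1 below 0.005 m and angle between violet_a's own z axis and vertical below 0.12 rad) or (horizontal distance between violet_a and pocket2 below 0.008 m and z of violet_a in the frame of pocket2 below 0.005 m and angle between violet_a's own z axis and vertical below 0.12 rad) or (horizontal distance between violet_a and pocket3 below 0.008 m and z of violet_a in the frame of pocket3 below 0.005 m and angle between violet_a's own z axis and vertical below 0.12 rad)) and ((horizontal distance between violet_b and pocket0 below 0.008 m and z of violet_b in the frame of pocket0 below 0.005 m and angle between violet_b's own z axis and vertical below 0.12 rad) or (horizontal distance between violet_b and pocket1 below 0.008 m and z of violet_b in the frame of pocket1 below 0.005 m and angle between violet_b's own z axis and vertical below 0.12 rad) or (horizontal distance between violet_b and pocket2 below 0.008 m and z of violet_b in the frame of pocket2 below 0.005 m and angle between violet_b's own z axis and vertical below 0.12 rad) or (horizontal distance between violet_b and pocket3 below 0.008 m and z of violet_b in the frame of pocket3 below 0.005 m and angle between violet_b's own z axis and vertical below 0.12 rad)) and ((horizontal distance between violet_c and pocket0 below 0.008 m and z of violet_c in the frame of pocket0 below 0.005 m and angle between violet_c's own z axis and vertical below 0.12 rad) or (horizontal distance between violet_c and pocket1 below 0.008 m and z of violet_c in the frame of pocket1 below 0.005 m and angle between violet_c's own z axis and vertical below 0.12 rad) or (horizontal distance between violet_c and pocket2 below 0.008 m and z of violet_c in the frame of pocket2 below 0.005 m and angle between violet_c's own z axis and vertical below 0.12 rad) or (horizontal distance between violet_c and pocket3 below 0.008 m and z of violet_c in the frame of pocket3 below 0.005 m and angle between violet_c's own z axis and vertical below 0.12 rad)) and ((horizontal distance between green_pack and pocket0 below 0.008 m and z of green_pack in the frame of pocket0 below 0.005 m and angle between green_pack's own z axis and vertical below 0.12 rad) or (horizontal distance between green_pack and pocket1 below 0.008 m and z of green_pack in the frame of pocket1 below 0.005 m and angle between green_pack's own z axis and vertical below 0.12 rad) or (horizontal distance between green_pack and pocket2 below 0.008 m and z of green_pack in the frame of pocket2 below 0.005 m and angle between green_pack's own z axis and vertical below 0.12 rad) or (horizontal distance between green_pack and pocket3 below 0.008 m and z of green_pack in the frame of pocket3 below 0.005 m and angle between green_pack's own z axis and vertical below 0.12 rad)) and value of joint bar below 0.08 rad and value of joint carrier below 0.012 m), for 0.2 s.
3. the carrier sits at the reading station (value of joint carrier between 0.095 and 0.105 m), for 0.2 s.
At the end, for the whole second after the job is handed in: Spent packs are in the tray; violet and green packs stand in carrier pockets (within 8 mm of centre, underside within 5 mm of the floor, upright), at rest; the bar is within 0.08 rad of shut; the carrier within 5 mm of the reading station; the grey pack still in the dock (all of step 3 and x of spent_a in the frame of tray_in between -0.045 and 0.045 m and y of spent_a in the frame of tray_in between -0.075 and 0.075 m and z of each of spent_a, spent_b, spent_c in the frame of tray_in below 0.045 m and x of spent_b in the frame of tray_in between -0.045 and 0.045 m and y of spent_b in the frame of tray_in between -0.075 and 0.075 m and x of spent_c in the frame of tray_in between -0.045 and 0.045 m and y of spent_c in the frame of tray_in between -0.075 and 0.075 m and ((horizontal distance between violet_a and pocket0 below 0.008 m and z of violet_a in the frame of pocket0 below 0.005 m and angle between violet_a's own z axis and vertical below 0.12 rad) or (horizontal distance between violet_a and pocket1 below 0.008 m and z of violet_a in the frame of pocket1 below 0.005 m and angle between violet_a's own z axis and vertical below 0.12 rad) or (horizontal distance between violet_a and pocket2 below 0.008 m and z of violet_a in the frame of pocket2 below 0.005 m and angle between violet_a's own z axis and vertical below 0.12 rad) or (horizontal distance between violet_a and pocket3 below 0.008 m and z of violet_a in the frame of pocket3 below 0.005 m and angle between violet_a's own z axis and vertical below 0.12 rad)) and ((horizontal distance between violet_b and pocket0 below 0.008 m and z of violet_b in the frame of pocket0 below 0.005 m and angle between violet_b's own z axis and vertical below 0.12 rad) or (horizontal distance between violet_b and pocket1 below 0.008 m and z of violet_b in the frame of pocket1 below 0.005 m and angle between violet_b's own z axis and vertical below 0.12 rad) or (horizontal distance between violet_b and pocket2 below 0.008 m and z of violet_b in the frame of pocket2 below 0.005 m and angle between violet_b's own z axis and vertical below 0.12 rad) or (horizontal distance between violet_b and pocket3 below 0.008 m and z of violet_b in the frame of pocket3 below 0.005 m and angle between violet_b's own z axis and vertical below 0.12 rad)) and ((horizontal distance between violet_c and pocket0 below 0.008 m and z of violet_c in the frame of pocket0 below 0.005 m and angle between violet_c's own z axis and vertical below 0.12 rad) or (horizontal distance between violet_c and pocket1 below 0.008 m and z of violet_c in the frame of pocket1 below 0.005 m and angle between violet_c's own z axis and vertical below 0.12 rad) or (horizontal distance between violet_c and pocket2 below 0.008 m and z of violet_c in the frame of pocket2 below 0.005 m and angle between violet_c's own z axis and vertical below 0.12 rad) or (horizontal distance between violet_c and pocket3 below 0.008 m and z of violet_c in the frame of pocket3 below 0.005 m and angle between violet_c's own z axis and vertical below 0.12 rad)) and ((horizontal distance between green_pack and pocket0 below 0.008 m and z of green_pack in the frame of pocket0 below 0.005 m and angle between green_pack's own z axis and vertical below 0.12 rad) or (horizontal distance between green_pack and pocket1 below 0.008 m and z of green_pack in the frame of pocket1 below 0.005 m and angle between green_pack's own z axis and vertical below 0.12 rad) or (horizontal distance between green_pack and pocket2 below 0.008 m and z of green_pack in the frame of pocket2 below 0.005 m and angle between green_pack's own z axis and vertical below 0.12 rad) or (horizontal distance between green_pack and pocket3 below 0.008 m and z of green_pack in the frame of pocket3 below 0.005 m and angle between green_pack's own z axis and vertical below 0.12 rad)) and value of joint bar below 0.08 rad and distance of grey_pack from where it was at the start of the episode below 0.012 m and linear speed of each of violet_a, violet_b, violet_c, green_pack, spent_a, spent_b, spent_c below 0.02 m/s); the robot touches nothing.
It fails at once if the carrier leaves the loading station with the bar not shut (value of joint carrier above 0.03 m and value of joint bar above 0.2 rad).
It fails at once if the grey pack is pulled out of the dock (distance of grey_pack from where it was at the start of the episode above 0.015 m).
It fails at once if a bystander is knocked away (distance of any of marker, jar, amber_bottle from where it was at the start of the episode above 0.04 m).
Of violet_a, violet_b, violet_c only 2 to 3 are there at a start; the rules pass over those that are not, and their reading is None.
Of spent_a, spent_b, spent_c only 1 to 2 are there at a start; the rules pass over those that are not, and their reading is None.
At some moment in a run one of green_pack may be knocked a few centimetres aside while the robot is not near it.
Once in a run the grip may slacken for a moment while it holds something.
It also fails if it takes over 210 s, if anything falls off the work surface, if the arm or the gripper's body presses on something with over 40 N, if the wrist force passes 120 N, or if a joint passes its speed limit or range.

### The arm

A 7-joint arm with a two-finger parallel gripper is mounted at the origin on the work surface. World frame = base frame: x ahead of the robot, y to its left, z up, the work surface at z = 0. Lengths are in m, angles in rad, forces in N, time in s.
With the tool pointing down it reaches from about 0.425 to 0.875 m from the base axis. Payload 4.7 kg.
Tool frame: the origin (TCP) lies on the mounting face of the last link; the fingertips stand 173 mm ahead of it and the grasp point (between the pads) lies 155 mm ahead of it (env.grasp_offset is the z of the grasp point in the tool frame, in m); z points along the fingers, y is the line along which they close (so a half turn about z gives the same grasp; the last joint's range is limited). The gripper opens to 85 mm and grips with 20 to 120 N. Pads are 22 mm wide; open, the fingers measure 114 mm over their backs; the gripper's body (76 mm by 85 mm) begins 54 mm behind the grasp point. The pads swing forward as they close: fully open they stand 13 mm farther back than shut.
Start: joints at [1.244, 0.321, -0.07, 1.45, 0.023, 1.371, -0.057], TCP at [0.217, -0.613, 0.405] pointing down, gripper open.
Joint ranges: [-2.86, 2.86], [-0.3, 2.09], [-1.38, 1.24], [0.06, 2.45], [-1.56, 4.7], [0.09, 2.05], [-2.69, 2.69]. Speed limits (rad/s): [2.57, 2.57, 3.14, 3.14, 3.14, 3.14, 3.14].

### API

Orientations are given as a unit quaternion [x, y, z, w].
In Python, from station import monitor, vision, ticket, env gives the robot as it stands.
- The arm moves only by the tool move_arm, never from a script. Its argument "deltas" is a list of rows, each a list of 2 entries, a list of its own where there are three numbers: the shift along the tool's x, y, z in m, then the turn about the tool's z in rad. A call has 1 to 8 rows; each row shifts and turns the commanded pose from where the row before left it, along the tool's axes as they then stand; what a row does not reach is not made up. A row lasts 1/12 s, in which the tool goes at most 41.7 mm and 7.16 degrees, less where a joint would pass 70% of its speed; a pose out of reach is approached as far as the arm can. A call with a gripper value outside its range is refused whole. "grip" is the closure, from 0 (fully open) to 1 (shut), set as the call begins (left out, the last holds). The fingers move at their own pace and stop on an object; the grip force is fixed at half the most. Time passes only in rows, so rows that do not move let the fingers close. It gives the time, the measured TCP pose, the force, the opening and the grip force at its end, in the units of the state.
- monitor.observe(): the state, without advancing time (a new reading comes with each control period).
- vision.get_image(name): name is "side" or "top" or "wrist"; returns a dict with "image" (384x512x3 uint8, blue, green, red), "fx", "fy", "cx", "cy" (pixels), "position" and "rotation" of the camera in the world. Camera axes: x right, y down, z forward; pixel columns grow to the right and rows downward; lengths in m; the calibration is good to about 2 mm. A picture is of the moment at which its call begins. There is no depth.
- ticket.finish_job(): hands the job in; it is judged then, once.
The state is a dict: "t": time; "qpos": joint angles; "dq": joint speeds; "joint_torque": joint torques, N m; "ee_pos": TCP position; "tool_rot": TCP orientation; "wrist_force": force on the tool from outside, world axes, zero at the start; "moment": the same for the moment, N m; "grip_width": opening from 0.0 (shut) to 1.0 (fully open); "finger_force": force on a finger pad.
Only numpy, scipy, OpenCV 4.12 (cv2) and the standard library are available. Lean on these libraries where they do the work, as an engineer would, in place of code of your own. Each camera call takes 0.05 s, during which the arm holds its last target. There are 200 camera calls.

## Working session

There is one attempt and no reset: what is moved stays moved. The work goes in short steps, Python scripts to look and compute and a tool call to move; the robot and the scene stay as the last step left them, time stands still between calls to the robot, and variables do not carry over. Pictures are saved under pics/ and viewed, at most 14 in all, crops included, and the job is handed in when it is done.

Besides the shell and the picture viewer there is one more tool, called by a JSON object that holds its "api" and its "payload". move_arm: Moves the arm, as the interface text tells. Its arguments: {"type":"object","properties":{"deltas":{"type":"array"},"grip":{"type":"number"}},"required":["deltas"]}

```bash
mkdir -p pics; ls; python3 - <<'E'
from station import monitor, vision, env
import cv2,pickle
s=monitor.observe(); print(s)
d={}
for n in("top","side","wrist"):
    d[n]=vision.get_image(n); cv2.imwrite(f"pics/{n}0.png",d[n]["image"]); print(n,{k:v for k,v in d[n].items() if k!="image"})
pickle.dump(d,open("d0.pkl","wb"))
print(env.grasp_offset)
E
```

```text
pics
{'t': 0.0, 'qpos': array([ 1.24406706,  0.3218137 , -0.07008107,  1.45169402,  0.02257718,
        1.37082085, -0.05690604]), 'dq': array([-0.00110169, -0.00033419,  0.00035408,  0.00014521, -0.00168619,
       -0.00011555,  0.00054307]), 'joint_torque': array([ 4.60494666e-04, -4.93586612e+01, -3.82207073e-01, -3.14335299e+01,
        1.28812512e-02,  1.13977407e-02,  1.89942705e-05]), 'ee_pos': array([ 0.21717317, -0.61241529,  0.40361964]), 'tool_rot': array([ 9.85512630e-01,  1.69599253e-01, -2.04497047e-04, -9.52918628e-04]), 'wrist_force': array([-0.30863871, -0.20644284, -0.30461473]), 'moment': array([-0.03932355,  0.0120457 , -0.00482577]), 'finger_force': 0.0, 'grip_width': 1.0046974053166153}
top {'fx': 385.6194064443284, 'fy': 385.6194064443284, 'cx': 252.15150773934704, 'cy': 188.1085414144174, 'position': array([ 0.45029487, -0.11492949,  0.99752307]), 'rotation': array([ 0.70743733, -0.70527687,  0.01784553, -0.04240863])}
side {'fx': 360.9931497942503, 'fy': 360.9931497942503, 'cx': 261.3653719724917, 'cy': 196.76610588180284, 'position': array([0.39274288, 0.43247218, 0.74871363]), 'rotation': array([-0.12711473,  0.92835567, -0.34724837,  0.03763191])}
wrist {'fx': 344.3756604053897, 'fy': 344.3756604053897, 'cx': 259.8958620814886, 'cy': 189.7734335406253, 'position': array([ 0.2899457 , -0.58585524,  0.3742267 ]), 'rotation': array([ 0.8072473 , -0.56995333, -0.08934976,  0.12458576])}
0.1547
```

View pics/top0.png

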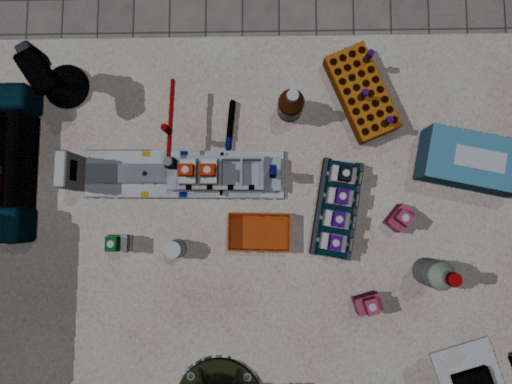

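View pics/side0.png

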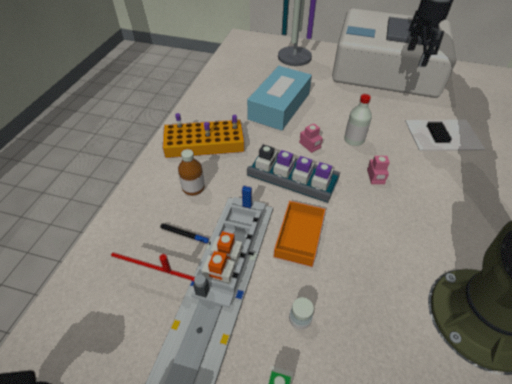

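Top view: two orange caps at about (187,171) and (207,171) in the carrier, three violet caps at about (343,196), (339,219) and (336,242) and the grey one at (346,173) in the dock. Green is at (111,243), the tray at (259,232), the bar knob at (166,128), the handle at (273,171). The side view shows the same things, with green at the bottom edge (280,378).

```bash
cat > h.py <<'E'
import numpy as np,cv2,pickle
from scipy.spatial.transform import Rotation as R
def ray(c,px):
    px=np.atleast_2d(px).astype(float)
    v=np.c_[(px[:,0]-c["cx"])/c["fx"],(px[:,1]-c["cy"])/c["fy"],np.ones(len(px))]
    return R.from_quat(c["rotation"]).apply(v)
def plane(c,px,z):
    v=ray(c,px); return c["position"]+v*((z-c["position"][2])/v[:,2])[:,None]
def tri(c1,p1,c2,p2):
    a,b=ray(c1,p1)[0],ray(c2,p2)[0]; A=np.c_[a,-b]
    s=np.linalg.lstsq(A,c2["position"]-c1["position"],rcond=None)[0]
    P,Q=c1["position"]+a*s[0],c2["position"]+b*s[1]
    return (P+Q)/2,np.linalg.norm(P-Q)
def proj(c,P):
    v=R.from_quat(c["rotation"]).inv().apply(np.atleast_2d(P)-c["position"])
    return np.c_[v[:,0]/v[:,2]*c["fx"]+c["cx"],v[:,1]/v[:,2]*c["fy"]+c["cy"]]
HS={"violet":((120,90,60),(150,255,255)),"orange":((3,180,120),(14,255,255)),"green":((50,120,60),(85,255,255)),
    "blue":((108,150,60),(122,255,255)),"red":((0,160,60),(2,255,255)),"red2":((174,160,60),(180,255,255)),"yellow":((20,120,120),(32,255,255))}
def blobs(c,col,amin=15):
    h=cv2.cvtColor(c["image"],cv2.COLOR_BGR2HSV); m=cv2.inRange(h,*map(np.array,HS[col]))
    if col=="red": m|=cv2.inRange(h,*map(np.array,HS["red2"]))
    n,l,st,ce=cv2.connectedComponentsWithStats(m)
    return [(ce[i].round(1).tolist(),st[i].tolist()) for i in range(1,n) if st[i][4]>=amin]
E
python3 - <<'E'
from h import *
d=pickle.load(open("d0.pkl","rb"))
for n in("top","side"):
    for k in HS:
        if k!="red2": print(n,k,*blobs(d[n],k),sep="\n  ")
t=d["top"]["image"];s=d["side"]["image"]
a=cv2.resize(t[70:260,70:370],None,fx=2.6,fy=2.6,interpolation=cv2.INTER_CUBIC);cv2.imwrite("pics/tc.png",a)
a=cv2.resize(s[130:384,100:360],None,fx=2.3,fy=2.3,interpolation=cv2.INTER_CUBIC);cv2.imwrite("pics/sc.png",a)
E
```

```text
top
  violet
  ([370.2, 52.4], [367, 49, 7, 7, 34])
  ([364.9, 91.7], [362, 89, 7, 6, 33])
  ([389.3, 119.2], [385, 116, 9, 7, 40])
  ([341.2, 195.6], [334, 188, 16, 16, 149])
  ([337.9, 218.7], [331, 211, 15, 17, 146])
  ([334.5, 242.7], [328, 235, 15, 17, 152])
top
  orange
  ([184.9, 168.9], [178, 164, 15, 11, 96])
  ([206.9, 168.8], [200, 164, 15, 11, 94])
  ([264.6, 231.7], [229, 213, 61, 37, 1590])
  ([276.9, 214.1], [263, 214, 27, 3, 29])
  ([228.0, 235.0], [228, 221, 1, 29, 29])
top
  green
  ([110.4, 243.3], [105, 237, 12, 14, 103])
top
  blue
  ([228.1, 143.0], [226, 137, 6, 13, 59])
  ([183.5, 153.0], [181, 152, 6, 3, 18])
  ([272.5, 169.7], [270, 165, 6, 10, 58])
  ([182.7, 193.5], [180, 192, 7, 5, 27])
top
  red
  ([170.9, 103.7], [168, 80, 6, 49, 141])
  ([163.7, 126.4], [161, 124, 6, 6, 29])
  ([168.5, 144.7], [167, 134, 4, 22, 64])
  ([453.6, 279.3], [446, 273, 16, 14, 176])
top
  yellow
  ([145.5, 153.0], [142, 151, 8, 5, 34])
  ([144.0, 193.8], [141, 192, 7, 5, 32])
side
  violet
  ([310.8, 18.2], [307, 0, 9, 39, 161])
  ([177.6, 116.4], [176, 114, 4, 6, 21])
  ([234.1, 118.1], [233, 115, 4, 7, 22])
  ([206.4, 125.6], [204, 122, 5, 8, 28])
  ([283.9, 158.7], [277, 151, 16, 15, 134])
  ([302.9, 164.7], [296, 157, 16, 15, 137])
  ([322.5, 171.1], [315, 163, 17, 15, 139])
side
  orange
  ([225.0, 242.3], [218, 232, 16, 19, 141])
  ([216.9, 262.6], [209, 251, 18, 23, 185])
side
  green
  ([278.7, 377.7], [269, 372, 21, 12, 109])
side
  blue
  ([246.4, 196.5], [243, 187, 8, 20, 125])
  ([201.2, 238.4], [195, 235, 13, 8, 51])
  ([239.4, 293.9], [237, 291, 6, 7, 29])
side
  red
  ([364.9, 98.3], [361, 95, 9, 8, 61])
  ([155.7, 265.2], [112, 253, 82, 28, 328])
side
  yellow
  ([203.2, 143.8], [164, 136, 79, 13, 248])
  ([175.2, 324.6], [171, 320, 9, 10, 54])
  ([224.2, 338.7], [220, 334, 9, 10, 62])
```

View pics/tc.png

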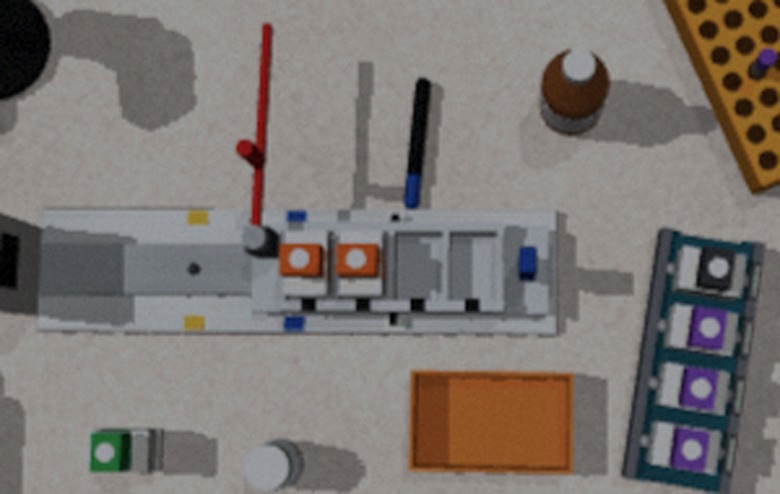

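View pics/sc.png

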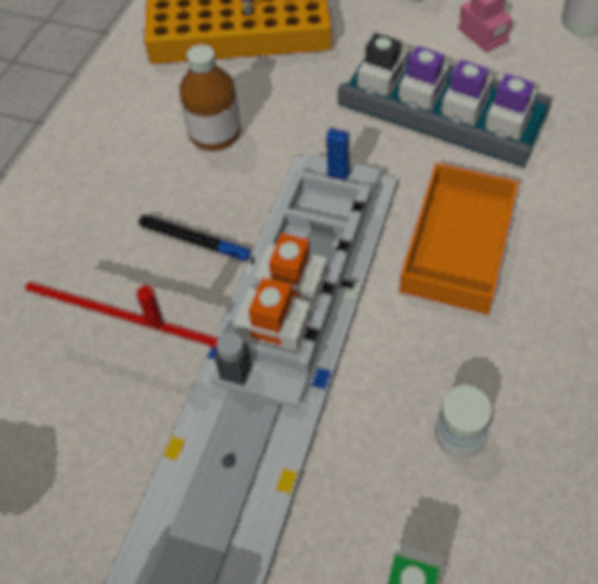

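Crops: white discs mark the cap centres, e.g. spent at top (185.4,169.6) and (206.9,169.6), violets (342.7,195.8), (339.6,219.2), (336.2,242.7), green (110.4,243.8). The two right-hand pockets are empty. Pointers are at (222.7,153.5) and (221.2,193).

```bash
cat >> h.py <<'E'
def disc(c,p,r=4):
    "centroid of the white disc near pixel p on a coloured cap"
    x,y=int(round(p[0])),int(round(p[1])); x0,y0=max(x-r,0),max(y-r,0)
    im=c["image"][y0:y+r+1,x0:x+r+1].astype(float); m=im.min(2); w=np.clip(m-(m.min()+.45*(m.max()-m.min())),0,None)
    w*=(np.hypot(*(np.mgrid[y0:y0+m.shape[0],x0:x0+m.shape[1]]-np.array([y,x])[:,None,None]))<=r)
    yy,xx=np.mgrid[y0:y0+m.shape[0],x0:x0+m.shape[1]]
    return [(w*xx).sum()/w.sum(),(w*yy).sum()/w.sum()]
E
python3 - <<'E'
from h import *
np.set_printoptions(precision=4,suppress=True)
d=pickle.load(open("d0.pkl","rb"));T,S=d["top"],d["side"]
P=dict(s1=((185.4,169.6),(217,259.6)),s2=((206.9,169.6),(225.7,238.7)),va=((342.7,195.8),(286.1,154.8)),vb=((339.6,219.2),(304.3,160.9)),vc=((336.2,242.7),(324.3,167)),gy=((346.2,173.1),(267,149.1)),gn=((110.4,243.8),(279.1,379)))
for k,(a,b) in P.items():
    a,b=disc(T,a),disc(S,b,3); print(k,np.round(a,1),np.round(b,1),*tri(T,a,S,b),plane(T,a,.07 if k in('gn') else .1 if k[0]=='s' else .078)[0])
for n,a,b in(("blue+",(183.5,153),(201.2,238.4)),("blue-",(182.7,193.5),(239.4,293.9)),("yel+",(145.5,153),(175.2,324.6)),("yel-",(144,193.8),(224.2,338.7)),("knob",(163.7,126.4),((148/2.3)+100,(292/2.3)+130))):
    print(n,*tri(T,a,S,b),plane(T,a,.02)[0])
q=lambda x,y:((x+.5)/2.6+69.5,(y+.5)/2.6+69.5)
for z,l in((.051,[(397,232),(443,232),(397,300),(443,298),(451,232),(496,232),(451,300),(496,300)]),(.02,[(40,208),(556,211),(40,330),(556,332)]),(.035,[(411,371),(572,374),(571,471),(410,468)]),(.03,[(660,229),(763,243),(720,490),(625,477)]),(.136,[(244,148)]),(.088,[(259,240)]),(.099,[(528,259)])):
    print(z);print(plane(T,[q(*p) for p in l],z))
E
```

```text
s1 [184.7 169.2] [216.9 259.7] [0.5721 0.0767 0.0973] 0.0003664296206113364 [0.5715 0.0761 0.1   ]
s2 [206.6 169.3] [225.8 238.8] [0.5711 0.024  0.0995] 0.000632769453721559 [0.5713 0.024  0.1   ]
va [342.6 195.6] [285.4 154.3] [ 0.5106 -0.2976  0.0783] 0.0012102909351940504 [ 0.5113 -0.2976  0.078 ]
vb [339.3 218.9] [304.1 160.3] [ 0.4562 -0.2889  0.0779] 4.4838341933076546e-05 [ 0.4562 -0.2889  0.078 ]
vc [335.7 242.7] [324.  166.5] [ 0.4006 -0.2796  0.0784] 8.006862244210753e-05 [ 0.4006 -0.2797  0.078 ]
gy [345.9 172.5] [266.5 148.3] [ 0.5661 -0.3061  0.0787] 0.0005760225172288402 [ 0.5665 -0.3062  0.078 ]
gn [109.8 243.6] [279.  379.2] [0.3953 0.2585 0.0765] 0.0011440439494262039 [0.3943 0.2611 0.07  ]
blue+ [0.6024 0.0689 0.1512] 0.002627142458470882 [0.6245 0.097  0.02  ]
blue- [0.5197 0.0984 0.013 ] 0.0009875757901267486 [0.5197 0.097  0.02  ]
yel+ [0.6259 0.1985 0.0126] 0.00015078801621534881 [0.6247 0.1962 0.02  ]
yel- [0.5193 0.199  0.0139] 0.00026180711300641393 [0.5187 0.197  0.02  ]
knob [0.6647 0.119  0.1336] 0.002983487001823804 [0.6946 0.1503 0.02  ]
0.051
[[ 0.6039 -0.0074  0.051 ]
 [ 0.6039 -0.0515  0.051 ]
 [ 0.5386 -0.0081  0.051 ]
 [ 0.5405 -0.0519  0.051 ]
 [ 0.6039 -0.0591  0.051 ]
 [ 0.6038 -0.1021  0.051 ]
 [ 0.5386 -0.0596  0.051 ]
 [ 0.5387 -0.1023  0.051 ]]
0.02
[[ 0.6336  0.3556  0.02  ]
 [ 0.6297 -0.1607  0.02  ]
 [ 0.5111  0.3504  0.02  ]
 [ 0.5103 -0.1604  0.02  ]]
0.035
[[ 0.4715 -0.0206  0.035 ]
 [ 0.4693 -0.1749  0.035 ]
 [ 0.3775 -0.1736  0.035 ]
 [ 0.3792 -0.0205  0.035 ]]
0.03
[[ 0.61   -0.2608  0.03  ]
 [ 0.5962 -0.3594  0.03  ]
 [ 0.3603 -0.3144  0.03  ]
 [ 0.3719 -0.225   0.03  ]]
0.136
[[0.6651 0.1192 0.136 ]]
0.088
[[0.5906 0.1162 0.088 ]]
0.099
[[ 0.5714 -0.1317  0.099 ]]
```

```bash
cat >> h.py <<'E'
def state():
    from station import monitor
    s=monitor.observe(); r=R.from_quat(s["tool_rot"]); m=r.as_matrix()
    g=s["ee_pos"]+m[:,2]*.1547
    return s,g,np.arctan2(m[1,0],m[0,0])
def plan(*wps):
    "world waypoints of the grasp point (x,y,z,yaw) -> tool-axis legs"
    s,g,y=state(); print("t %.2f grasp"%s["t"],g.round(4),"yaw %.3f"%y,"width %.3f F"%s["grip_width"],s["wrist_force"].round(1),"q7 %.2f"%s["qpos"][6])
    for w in wps:
        d=np.array(w[:3])-g; c,n=np.cos(y),np.sin(y)
        l=np.array([c*d[0]+n*d[1],n*d[0]-c*d[1],-d[2]]); t=w[3]-y
        print(" shift tool (mm)",(l*1e3).round(1),"rows>=%.1f"%(np.linalg.norm(l)/.0417),"| then turn (about tool z) %.3f rows>=%.1f"%(-t,abs(t)/.125)); g,y=np.array(w[:3]),w[3]
E
python3 - <<'E'
from h import *
d=pickle.load(open("d0.pkl","rb"));T,S=d["top"],d["side"]
print(tri(T,(453.6,279.3),S,(364.9,98.3)))
plan((.217,-.6124,.25,1.571),(.5715,.024,.25,1.571))
E
```

```text
(array([ 0.32908491, -0.51322123,  0.15301976]), np.float64(0.0003544957649038674))
t 0.15 grasp [ 0.2171 -0.6123  0.2492] yaw 0.341 width 1.000 F [0.2 0.5 0.1] q7 -0.06
 shift tool (mm) [-0.1  0.1 -0.8] rows>=0.0 | then turn (about tool z) -1.230 rows>=9.8
 shift tool (mm) [636.3 354.6  -0. ] rows>=17.5 | then turn (about tool z) -0.000 rows>=0.0
```

{"api": "move_arm", "payload": {"deltas": [[[0,0,0],-0.12],[[0,0,0],-0.12],[[0,0,0],-0.12],[[0,0,0],-0.12],[[0,0,0],-0.12],[[0,0,0],-0.12],[[0,0,0],-0.12],[[0,0,0],-0.12]], "grip": 0}}

```text
t: 0.82
ee_pos: [0.2172, -0.6125, 0.4043]
tool_rot: [0.794, 0.608, 0.0, -0.0]
wrist_force: [-0.5, -0.1, 0.5]
grip_width: 1.0
finger_force: 0.0
```

{"api": "move_arm", "payload": {"deltas": [[[0,0,0],-0.12],[[0,0,0],-0.12],[[0,0,0],-0.03]]}}

```text
t: 1.07
ee_pos: [0.2171, -0.6126, 0.4042]
tool_rot: [0.705, 0.709, 0.0, -0.0]
wrist_force: [0.1, 0.2, 0.3]
grip_width: 0.997
finger_force: 0.0
```

{"api": "move_arm", "payload": {"deltas": [[[0.032,0.018,0],0],[[0.032,0.018,0],0],[[0.032,0.018,0],0],[[0.032,0.018,0],0],[[0.032,0.018,0],0],[[0.032,0.018,0],0],[[0.032,0.018,0],0],[[0.032,0.018,0],0]]}}

```text
t: 1.73
ee_pos: [0.3617, -0.3548, 0.4046]
tool_rot: [0.707, 0.707, -0.0, -0.0]
wrist_force: [-0.3, -0.1, 0.0]
grip_width: 0.999
finger_force: 0.0
```

{"api": "move_arm", "payload": {"deltas": [[[0.032,0.018,0],0],[[0.032,0.018,0],0],[[0.032,0.018,0],0],[[0.032,0.018,0],0],[[0.032,0.018,0],0],[[0.032,0.018,0],0],[[0.032,0.018,0],0],[[0.032,0.018,0],0]]}}

```text
t: 2.4
ee_pos: [0.5056, -0.0989, 0.4047]
tool_rot: [0.707, 0.707, -0.0, 0.0]
wrist_force: [-0.0, -0.1, -0.1]
grip_width: 1.001
finger_force: 0.0
```

```bash
python3 - <<'E'
from h import *
from station import vision
plan((.5715,.0235,.25,1.571),(.5715,.0235,.092,1.571))
c=vision.get_image("wrist");pickle.dump(c,open("w1.pkl","wb"));cv2.imwrite("pics/w1.png",c["image"])
E
```

```text
t 2.40 grasp [ 0.5056 -0.099   0.25  ] yaw 1.571 width 1.001 F [-0.  -0.1 -0.1] q7 0.10
 shift tool (mm) [122.5  65.9   0. ] rows>=3.3 | then turn (about tool z) -0.000 rows>=0.0
 shift tool (mm) [  0.   0. 158.] rows>=3.8 | then turn (about tool z) -0.000 rows>=0.0
```

View pics/w1.png

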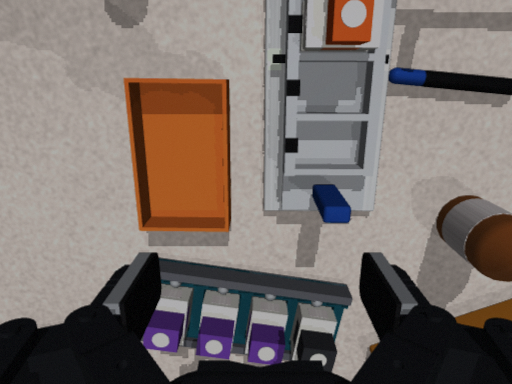

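Wrist view: spent disc at (354,14), violet discs (160,340), (214,347), (266,353), the empty pockets, and the tray corners at (126,79), (229,80), (230,231), (139,231).

```bash
python3 - <<'E'
from h import *
np.set_printoptions(precision=4,suppress=True)
W=pickle.load(open("w1.pkl","rb"));T=pickle.load(open("d0.pkl","rb"))["top"]
for k,a,b in(("s2",(206.6,169.3),(354,14)),("vc",(335.7,242.7),(160,340)),("vb",(339.3,218.9),(214,347)),("va",(342.6,195.6),(266,353))):
    b=disc(W,b,13); print(k,np.round(b,1),*tri(T,a,W,b))
print(plane(W,[(298,63),(363,63),(300,115),(368,113),(298,121),(365,121),(298,170),(362,169)],.051))
print(plane(W,[(126,79),(229,80),(230,231),(139,231)],.037))
E
```

```text
s2 [353.5  13.6] [0.5693 0.0222 0.1143] 0.0007253929276616687
vc [159.9 340.8] [ 0.4009 -0.2792  0.0811] 0.0004845019168233762
vb [213.4 347. ] [ 0.4563 -0.2886  0.0796] 7.040371519750328e-05
va [265.9 353.7] [ 0.5114 -0.2971  0.0798] 0.00034826146576080746
[[ 0.539  -0.0062  0.051 ]
 [ 0.5965 -0.0062  0.051 ]
 [ 0.5423 -0.0514  0.051 ]
 [ 0.605  -0.0496  0.051 ]
 [ 0.5407 -0.0568  0.051 ]
 [ 0.6029 -0.0568  0.051 ]
 [ 0.5422 -0.1037  0.051 ]
 [ 0.6042 -0.1027  0.051 ]]
[[ 0.3801 -0.0196  0.037 ]
 [ 0.4764 -0.0205  0.037 ]
 [ 0.4732 -0.1746  0.037 ]
 [ 0.3757 -0.1746  0.037 ]]
```

{"api": "move_arm", "payload": {"deltas": [[[0.03,0.016,0],0],[[0.03,0.017,0],0],[[0.03,0.016,0],0],[[0.0325,0.017,0],0],[[0,0,0.03],0],[[0,0,0.03],0],[[0,0,0.02],0],[[0,0,0],0]]}}

```text
t: 3.12
ee_pos: [0.5693, 0.0213, 0.3198]
tool_rot: [0.707, 0.707, -0.003, -0.003]
wrist_force: [-0.2, -0.2, -0.2]
grip_width: 1.0
finger_force: 0.0
```

{"api": "move_arm", "payload": {"deltas": [[[0,0,0.03],0],[[0,0,0.03],0],[[0,0,0],0]]}}

```text
t: 3.37
ee_pos: [0.5693, 0.0208, 0.2607]
tool_rot: [0.707, 0.707, -0.003, -0.003]
wrist_force: [-1.2, -0.0, -0.2]
grip_width: 1.005
finger_force: 0.0
```

```bash
python3 - <<'E'
from h import *
plan((.5715,.0235,.092,1.571))
E
```

```text
t 3.37 grasp [0.568  0.0208 0.106 ] yaw 1.570 width 1.005 F [-1.2 -0.  -0.2] q7 -0.30
 shift tool (mm) [ 2.7  3.5 14. ] rows>=0.4 | then turn (about tool z) -0.001 rows>=0.0
```

{"api": "move_arm", "payload": {"deltas": [[[0.0027,0.0035,0.007],0],[[0,0,0.007],0],[[0,0,0],0]]}}

```text
t: 3.62
ee_pos: [0.5753, 0.0247, 0.2513]
tool_rot: [0.707, 0.707, 0.0, 0.0]
wrist_force: [0.0, 0.1, -0.2]
grip_width: 0.996
finger_force: 0.0
```

{"api": "move_arm", "payload": {"deltas": [[[0,0,0],0],[[0,0,0],0],[[0,0,0],0],[[0,0,0],0],[[0,0,0],0],[[0,0,0],0]], "grip": 1}}

```text
t: 4.12
ee_pos: [0.5749, 0.0246, 0.2513]
tool_rot: [0.707, 0.707, 0.0, 0.0]
wrist_force: [-1.5, -0.4, 4.1]
grip_width: 0.318
finger_force: 59.6
```

{"api": "move_arm", "payload": {"deltas": [[[0,0,-0.02],0],[[0,0,-0.03],0],[[0,0,-0.03],0],[[0,0,-0.03],0],[[0,0,0],0]]}}

```text
t: 4.53
ee_pos: [0.5764, 0.0254, 0.3667]
tool_rot: [0.707, 0.707, 0.003, 0.004]
wrist_force: [0.5, 0.2, -0.8]
grip_width: 0.316
finger_force: 59.6
```

```bash
python3 - <<'E'
from h import *
plan((.432,-.065,.22,1.571),(.432,-.065,.077,1.571))
E
```

```text
t 4.53 grasp [0.5779 0.0253 0.2121] yaw 1.571 width 0.316 F [ 0.5  0.2 -0.8] q7 -0.25
 shift tool (mm) [ -90.3 -145.9   -7.9] rows>=4.1 | then turn (about tool z) -0.000 rows>=0.0
 shift tool (mm) [  0.   0. 143.] rows>=3.4 | then turn (about tool z) -0.000 rows>=0.0
```

{"api": "move_arm", "payload": {"deltas": [[[-0.018,-0.029,-0.002],0],[[-0.018,-0.029,-0.002],0],[[-0.018,-0.029,-0.002],0],[[-0.018,-0.029,-0.002],0],[[-0.018,-0.029,0],0],[[0,0,0],0],[[0,0,0.03],0],[[0,0,0.03],0]]}}

```text
t: 5.2
ee_pos: [0.4301, -0.066, 0.3093]
tool_rot: [0.708, 0.706, 0.0, 0.003]
wrist_force: [1.1, 0.0, -2.4]
grip_width: 0.315
finger_force: 60.1
```

{"api": "move_arm", "payload": {"deltas": [[[0,0,0.03],0],[[0,0,0.02],0],[[0,0,0],0],[[0,0,0],0]]}}

```text
t: 5.53
ee_pos: [0.4293, -0.0651, 0.2579]
tool_rot: [0.707, 0.707, -0.0, -0.001]
wrist_force: [0.6, 0.1, -0.6]
grip_width: 0.314
finger_force: 59.8
```

```bash
python3 - <<'E'
from h import *
plan((.428,-.063,.072,1.571))
E
```

```text
t 5.53 grasp [ 0.4289 -0.0649  0.1032] yaw 1.571 width 0.314 F [ 0.6  0.1 -0.6] q7 0.08
 shift tool (mm) [ 1.9 -0.9 31.2] rows>=0.8 | then turn (about tool z) 0.000 rows>=0.0
```

{"api": "move_arm", "payload": {"deltas": [[[0,0,0.015],0],[[0,0,0.014],0],[[0,0,0],0],[[0,0,0],0]]}}

```text
t: 5.87
ee_pos: [0.4303, -0.0654, 0.2307]
tool_rot: [0.707, 0.707, 0.0, 0.0]
wrist_force: [0.1, 0.2, -0.8]
grip_width: 0.315
finger_force: 59.9
```

{"api": "move_arm", "payload": {"deltas": [[[0,0,0],0],[[0,0,0],0],[[0,0,0],0],[[0,0,0],0],[[0,0,0],0],[[0,0,-0.03],0],[[0,0,-0.035],0],[[0,0,-0.04],0]], "grip": 0}}

```text
t: 6.53
ee_pos: [0.4288, -0.0651, 0.3348]
tool_rot: [0.707, 0.707, -0.0, -0.002]
wrist_force: [1.3, -1.5, -0.8]
grip_width: 1.001
finger_force: 0.0
```

{"api": "move_arm", "payload": {"deltas": [[[0.025,0.026,-0.006],0],[[0.028,0.028,-0.006],0],[[0.028,0.028,0],0],[[0.028,0.028,0],0],[[0.028,0.028,0],0],[[0,0,0],0],[[0,0,0.02],0],[[0,0,0],0]]}}

```text
t: 7.2
ee_pos: [0.5669, 0.0719, 0.3235]
tool_rot: [0.706, 0.708, -0.002, -0.002]
wrist_force: [-0.6, -1.6, -1.2]
grip_width: 1.0
finger_force: 0.0
```

```bash
python3 - <<'E'
from h import *
plan((.5715,.076,.120,1.571),(.5715,.076,.096,1.571))
E
```

```text
t 7.20 grasp [0.566  0.072  0.1688] yaw 1.573 width 1.000 F [-0.6 -1.6 -1.2] q7 -0.37
 shift tool (mm) [ 4.   5.5 48.8] rows>=1.2 | then turn (about tool z) 0.002 rows>=0.0
 shift tool (mm) [ 0.  0. 24.] rows>=0.6 | then turn (about tool z) -0.000 rows>=0.0
```

{"api": "move_arm", "payload": {"deltas": [[[0.003,0.003,0.02],0],[[0.001,0.0015,0.02],0],[[0,0,0.02],0],[[0,0,0.013],0],[[0,0,0],0],[[0,0,0],0]]}}

```text
t: 7.7
ee_pos: [0.572, 0.0751, 0.2538]
tool_rot: [0.707, 0.707, -0.0, -0.0]
wrist_force: [-0.1, -0.2, -0.3]
grip_width: 1.0
finger_force: 0.0
```

```bash
python3 - <<'E'
from h import *
plan((.5715,.076,.096,1.571))
E
```

```text
t 7.70 grasp [0.5719 0.075  0.0991] yaw 1.570 width 1.000 F [-0.1 -0.2 -0.3] q7 -0.44
 shift tool (mm) [ 1.  -0.4  3.1] rows>=0.1 | then turn (about tool z) -0.001 rows>=0.0
```

{"api": "move_arm", "payload": {"deltas": [[[0.001,0,0.003],0],[[0,0,0],0],[[0,0,0],0],[[0,0,0],0],[[0,0,0],0],[[0,0,0],0],[[0,0,0],0]], "grip": 1}}

```text
t: 8.28
ee_pos: [0.5726, 0.0766, 0.2515]
tool_rot: [0.707, 0.707, 0.0, 0.0]
wrist_force: [-0.2, -0.2, 4.6]
grip_width: 0.316
finger_force: 60.3
```

{"api": "move_arm", "payload": {"deltas": [[[0,0,-0.02],0],[[0,0,-0.03],0],[[0,0,-0.03],0],[[0,0,-0.03],0],[[0,0,0],0],[[-0.018,-0.012,0],0],[[-0.025,-0.017,0],0],[[-0.025,-0.017,0],0]]}}

```text
t: 8.95
ee_pos: [0.5254, 0.0086, 0.3598]
tool_rot: [0.706, 0.708, -0.0, -0.001]
wrist_force: [0.7, -0.5, -1.0]
grip_width: 0.312
finger_force: 59.9
```

{"api": "move_arm", "payload": {"deltas": [[[-0.025,-0.017,0],0],[[-0.025,-0.017,0],0],[[-0.025,-0.017,0],0],[[-0.025,-0.017,0],0],[[-0.025,-0.017,0],0],[[-0.016,-0.011,0],0],[[0,0,0],0],[[0,0,0],0]]}}

```text
t: 9.62
ee_pos: [0.4294, -0.1333, 0.3601]
tool_rot: [0.708, 0.706, -0.0, -0.0]
wrist_force: [1.0, -0.0, -1.2]
grip_width: 0.32
finger_force: 39.4
```

```bash
python3 - <<'E'
from h import *
plan((.429,-.132,.074,1.571))
E
```

```text
t 9.62 grasp [ 0.4293 -0.1333  0.2054] yaw 1.568 width 0.320 F [ 1.  -0.  -1.2] q7 0.29
 shift tool (mm) [  1.3  -0.3 131.4] rows>=3.2 | then turn (about tool z) -0.003 rows>=0.0
```

{"api": "move_arm", "payload": {"deltas": [[[0,0,0.01],0],[[0,0,0.025],0],[[0,0,0.025],0],[[0,0,0.025],0],[[0,0,0.02],0],[[0,0,0],0],[[0,0,0],0],[[0,0,0],0]]}}

```text
t: 10.28
ee_pos: [0.4311, -0.1317, 0.2564]
tool_rot: [0.707, 0.708, 0.001, 0.0]
wrist_force: [-0.4, -0.6, -1.7]
grip_width: 0.314
finger_force: 65.0
```

```bash
python3 - <<'E'
from h import *
from station import vision
plan((.429,-.132,.074,1.571))
c=vision.get_image("side");cv2.imwrite("pics/s2.png",cv2.resize(c["image"][100:300,170:370],None,fx=2.5,fy=2.5))
E
```

```text
t 10.28 grasp [ 0.4313 -0.1317  0.1017] yaw 1.572 width 0.314 F [-0.4 -0.6 -1.7] q7 0.19
 shift tool (mm) [-0.3 -2.3 27.7] rows>=0.7 | then turn (about tool z) 0.001 rows>=0.0
```

View pics/s2.png

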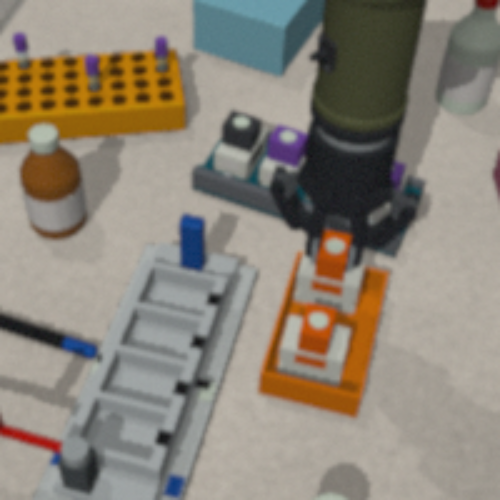

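The side crop shows the first spent pack standing in the tray (crop 318,340), the second still held over it (335,260), and all pockets empty.

{"api": "move_arm", "payload": {"deltas": [[[0,-0.001,0.01],0],[[0,-0.001,0.01],0],[[0,0,0.005],0],[[0,0,0],0],[[0,0,0],0]]}}

```text
t: 10.75
ee_pos: [0.428, -0.1324, 0.2302]
tool_rot: [0.707, 0.707, -0.0, -0.001]
wrist_force: [0.3, -0.2, -1.1]
grip_width: 0.312
finger_force: 65.2
```

{"api": "move_arm", "payload": {"deltas": [[[0,0,0],0],[[0,0,0],0],[[0,0,0],0],[[0,0,0],0],[[0,0,0],0],[[0,0,-0.03],0],[[0,0,-0.035],0],[[0,0,-0.04],0]], "grip": 0}}

```text
t: 11.42
ee_pos: [0.4274, -0.132, 0.3358]
tool_rot: [0.707, 0.707, -0.0, -0.002]
wrist_force: [1.3, -1.6, -0.7]
grip_width: 1.002
finger_force: 0.0
```

```bash
python3 - <<'E'
from h import *
plan((.4007,-.2795,.18,-.162),(.4007,-.2795,.074,-.162))
E
```

```text
t 11.42 grasp [ 0.427  -0.1317  0.1811] yaw 1.571 width 1.002 F [ 1.3 -1.6 -0.7] q7 0.28
 shift tool (mm) [-147.8  -26.4    1.1] rows>=3.6 | then turn (about tool z) 1.733 rows>=13.9
 shift tool (mm) [  0.  -0. 106.] rows>=2.5 | then turn (about tool z) -0.000 rows>=0.0
```

{"api": "move_arm", "payload": {"deltas": [[[-0.025,-0.004,0],0],[[-0.025,-0.004,0],0],[[-0.025,-0.004,0],0],[[-0.025,-0.005,0],0],[[-0.025,-0.005,0],0],[[-0.023,-0.004,0],0],[[0,0,0],0.1],[[0,0,0],0.115]]}}

```text
t: 12.08
ee_pos: [0.4015, -0.2822, 0.3356]
tool_rot: [0.781, 0.624, 0.0, -0.0]
wrist_force: [-0.8, -0.7, -0.5]
grip_width: 0.999
finger_force: 0.0
```

{"api": "move_arm", "payload": {"deltas": [[[0,0,0],0.115],[[0,0,0],0.115],[[0,0,0],0.115],[[0,0,0],0.115],[[0,0,0],0.115],[[0,0,0],0.115],[[0,0,0],0.115],[[0,0,0],0.115]]}}

```text
t: 12.75
ee_pos: [0.4022, -0.2804, 0.3358]
tool_rot: [0.977, 0.213, -0.0, 0.0]
wrist_force: [-0.7, 0.5, -0.1]
grip_width: 1.002
finger_force: 0.0
```

{"api": "move_arm", "payload": {"deltas": [[[0,0,0],0.115],[[0,0,0],0.115],[[0,0,0],0.115],[[0,0,0],0.115],[[0,0,0],0.115],[[0,0,0],0.023],[[0,0,0.03],0],[[0,0,0],0]]}}

```text
t: 13.42
ee_pos: [0.4007, -0.2797, 0.3022]
tool_rot: [0.997, -0.08, -0.003, -0.002]
wrist_force: [-0.8, 0.7, -1.3]
grip_width: 0.995
finger_force: 0.0
```

```bash
python3 - <<'E'
from h import *
from station import vision
plan((.4007,-.2795,.11,-.162),(.4007,-.2795,.074,-.162))
c=vision.get_image("wrist");cv2.imwrite("pics/w3.png",c["image"])
E
```

```text
t 13.42 grasp [ 0.4    -0.2791  0.1475] yaw -0.160 width 0.995 F [-0.8  0.7 -1.3] q7 -1.22
 shift tool (mm) [ 0.8  0.3 37.5] rows>=0.9 | then turn (about tool z) 0.002 rows>=0.0
 shift tool (mm) [ 0. -0. 36.] rows>=0.9 | then turn (about tool z) -0.000 rows>=0.0
```

View pics/w3.png

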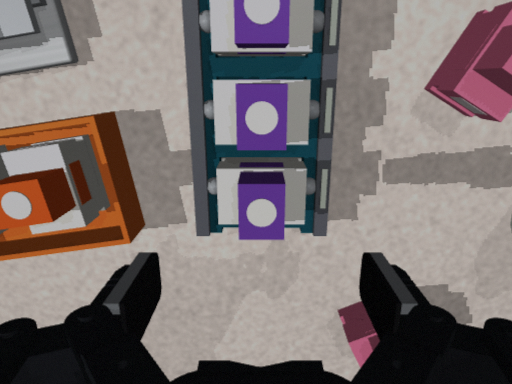

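Wrist view: the dock is square to the gripper and the violet_c cap (262,205) is centred between the fingers. The spent pack stands in the tray.

{"api": "move_arm", "payload": {"deltas": [[[0.0008,0,0.02],0],[[0,0,0.02],0],[[0,0,0.02],0],[[0,0,0.013],0],[[0,0,0],0],[[0,0,0],0]]}}

```text
t: 13.97
ee_pos: [0.4031, -0.2806, 0.2332]
tool_rot: [0.997, -0.081, -0.0, -0.0]
wrist_force: [0.4, -0.9, -0.5]
grip_width: 1.0
finger_force: 0.0
```

{"api": "move_arm", "payload": {"deltas": [[[0,0,0],0],[[0,0,0],0],[[0,0,0],0],[[0,0,0],0],[[0,0,0],0],[[0,0,0],0],[[0,0,0],0]], "grip": 1}}

```text
t: 14.55
ee_pos: [0.4033, -0.2807, 0.2335]
tool_rot: [0.997, -0.081, 0.0, 0.0]
wrist_force: [-0.6, 0.5, 5.7]
grip_width: 0.314
finger_force: 59.5
```

{"api": "move_arm", "payload": {"deltas": [[[0,0,-0.008],0],[[0,0,-0.008],0],[[0,0,-0.012],0],[[0,0,-0.015],0],[[0,0,-0.02],0],[[0,0,-0.03],0],[[0,0,-0.03],0],[[0,0,0],0]]}}

```text
t: 15.22
ee_pos: [0.405, -0.2812, 0.3631]
tool_rot: [0.997, -0.081, 0.005, 0.004]
wrist_force: [1.3, -1.6, -0.6]
grip_width: 0.313
finger_force: 61.8
```

```bash
python3 - <<'E'
from h import *
plan((.4007,-.2795,.20,1.571),(.572,-.081,.20,1.571))
E
```

```text
t 15.22 grasp [ 0.4064 -0.2825  0.2084] yaw -0.162 width 0.313 F [ 1.3 -1.6 -0.6] q7 -1.19
 shift tool (mm) [-6.1 -2.   8.4] rows>=0.3 | then turn (about tool z) -1.733 rows>=13.9
 shift tool (mm) [198.5 171.3  -0. ] rows>=6.3 | then turn (about tool z) -0.000 rows>=0.0
```

{"api": "move_arm", "payload": {"deltas": [[[0,0,0],-0.115],[[0,0,0],-0.115],[[0,0,0],-0.115],[[0,0,0],-0.115],[[0,0,0],-0.115],[[0,0,0],-0.115],[[0,0,0],-0.115],[[0,0,0],-0.115]]}}

```text
t: 15.88
ee_pos: [0.4031, -0.2804, 0.3566]
tool_rot: [0.928, 0.373, 0.0, 0.0]
wrist_force: [-0.2, 0.2, -0.8]
grip_width: 0.313
finger_force: 61.7
```

{"api": "move_arm", "payload": {"deltas": [[[0,0,0],-0.115],[[0,0,0],-0.115],[[0,0,0],-0.115],[[0,0,0],-0.115],[[0,0,0],-0.115],[[0,0,0],-0.115],[[0,0,0],-0.115],[[0,0,0],-0.008]]}}

```text
t: 16.55
ee_pos: [0.4031, -0.2804, 0.3565]
tool_rot: [0.706, 0.708, -0.0, 0.0]
wrist_force: [0.4, -0.1, -1.6]
grip_width: 0.31
finger_force: 61.7
```

{"api": "move_arm", "payload": {"deltas": [[[0.025,0.021,0],0],[[0.025,0.021,0],0],[[0.025,0.021,0],0],[[0.025,0.021,0],0],[[0.025,0.021,0],0],[[0.025,0.021,0],0],[[0.025,0.021,0],0],[[0.02,0.017,0],0]]}}

```text
t: 17.22
ee_pos: [0.5682, -0.0832, 0.3565]
tool_rot: [0.708, 0.706, 0.001, 0.0]
wrist_force: [0.2, 0.1, -1.0]
grip_width: 0.314
finger_force: 61.7
```

{"api": "move_arm", "payload": {"deltas": [[[0,0,0],0],[[0,0,0.02],0],[[0,0,0.02],0],[[0,0,0],0],[[0,0,0],0]]}}

```text
t: 17.63
ee_pos: [0.5664, -0.086, 0.3153]
tool_rot: [0.708, 0.706, -0.001, -0.001]
wrist_force: [0.0, -0.1, -0.8]
grip_width: 0.308
finger_force: 61.6
```

```bash
python3 - <<'E'
from h import *
plan((.572,-.0785,.13,1.571),(.572,-.0785,.102,1.571))
E
```

```text
t 17.63 grasp [ 0.5661 -0.086   0.1606] yaw 1.569 width 0.308 F [ 0.  -0.1 -0.8] q7 -0.07
 shift tool (mm) [ 7.5  5.9 30.6] rows>=0.8 | then turn (about tool z) -0.002 rows>=0.0
 shift tool (mm) [ 0.  0. 28.] rows>=0.7 | then turn (about tool z) -0.000 rows>=0.0
```

{"api": "move_arm", "payload": {"deltas": [[[0.004,0.003,0],0],[[0.0035,0.003,0],0],[[0,0,0.01],0],[[0,0,0.01],0],[[0,0,0],0],[[0,0,0],0]]}}

```text
t: 18.13
ee_pos: [0.5725, -0.0782, 0.2945]
tool_rot: [0.707, 0.707, -0.001, -0.001]
wrist_force: [0.1, -0.4, -2.1]
grip_width: 0.314
finger_force: 61.7
```

```bash
python3 - <<'E'
from h import *
from station import vision
plan((.572,-.0785,.13,1.571),(.572,-.0785,.102,1.571))
c=vision.get_image("top");s=vision.get_image("side")
a=cv2.resize(c["image"][130:220,150:300],(750,450));cv2.imwrite("pics/t4.png",a)
a=cv2.resize(s["image"][150:270,180:300],(590,590),interpolation=cv2.INTER_CUBIC);cv2.imwrite("pics/s4.png",a)
E
```

```text
t 18.13 grasp [ 0.5721 -0.0782  0.1398] yaw 1.571 width 0.314 F [ 0.1 -0.4 -2.1] q7 -0.10
 shift tool (mm) [-0.3 -0.1  9.8] rows>=0.2 | then turn (about tool z) -0.000 rows>=0.0
 shift tool (mm) [ 0.  0. 28.] rows>=0.7 | then turn (about tool z) -0.000 rows>=0.0
```

View pics/s4.png

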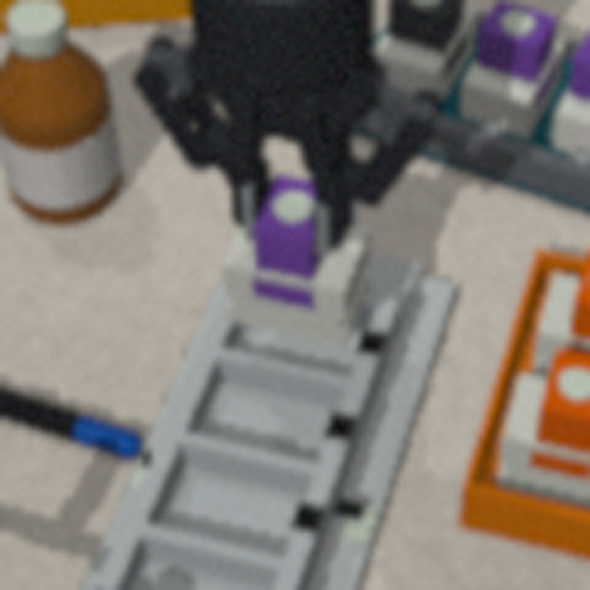

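The side crop shows the violet pack held square just above the last pocket, disc at crop (294,206), i.e. about (239.5,191.6) in the full image.

```bash
python3 - <<'E'
from h import *
S=pickle.load(open("d0.pkl","rb"))["side"]
print(plane(S,(239.5,191.6),.139),plane(S,(225.8,238.8),.1))
E
```

```text
[[ 0.5718003  -0.08097255  0.139     ]] [[0.57068834 0.02430676 0.1       ]]
```

{"api": "move_arm", "payload": {"deltas": [[[0,0,0.008],0],[[0,0,0.008],0],[[0,0,0.008],0],[[0,0,0.006],0],[[0,0,0.004],0],[[0,0,0],0],[[0,0,0],0]]}}

```text
t: 18.82
ee_pos: [0.5729, -0.078, 0.2614]
tool_rot: [0.707, 0.707, -0.0, -0.0]
wrist_force: [-0.0, 0.4, -1.8]
grip_width: 0.315
finger_force: 61.7
```

{"api": "move_arm", "payload": {"deltas": [[[0,0,0.003],0],[[0,0,0.002],0],[[0,0,0],0],[[0,0,0],0]]}}

```text
t: 19.15
ee_pos: [0.573, -0.0781, 0.2567]
tool_rot: [0.707, 0.707, -0.0, 0.0]
wrist_force: [-0.1, -0.1, -1.1]
grip_width: 0.315
finger_force: 61.7
```

{"api": "move_arm", "payload": {"deltas": [[[0,0,0],0],[[0,0,0],0],[[0,0,0],0],[[0,0,0],0],[[0,0,0],0],[[0,0,-0.03],0],[[0,0,-0.035],0],[[0,0,-0.035],0]], "grip": 0}}

```text
t: 19.82
ee_pos: [0.5726, -0.078, 0.3573]
tool_rot: [0.707, 0.707, -0.0, -0.001]
wrist_force: [1.1, -0.7, -0.2]
grip_width: 0.998
finger_force: 0.0
```

```bash
python3 - <<'E'
from h import *
plan((.456,-.289,.20,-.162))
E
```

```text
t 19.82 grasp [ 0.5723 -0.0778  0.2026] yaw 1.571 width 0.998 F [ 1.1 -0.7 -0.2] q7 -0.07
 shift tool (mm) [-211.1 -116.4    2.6] rows>=5.8 | then turn (about tool z) 1.733 rows>=13.9
```

{"api": "move_arm", "payload": {"deltas": [[[-0.026,-0.0145,0],0],[[-0.0265,-0.0145,0],0],[[-0.0265,-0.0145,0],0],[[-0.0265,-0.0145,0],0],[[-0.0265,-0.0145,0],0],[[-0.0265,-0.0145,0],0],[[-0.0265,-0.0145,0],0],[[-0.0265,-0.0145,0],0]]}}

```text
t: 20.48
ee_pos: [0.4561, -0.2906, 0.357]
tool_rot: [0.707, 0.707, -0.0, 0.0]
wrist_force: [-0.4, -0.6, -0.8]
grip_width: 0.999
finger_force: 0.0
```

{"api": "move_arm", "payload": {"deltas": [[[0,0,0],0.115],[[0,0,0],0.115],[[0,0,0],0.115],[[0,0,0],0.115],[[0,0,0],0.115],[[0,0,0],0.115],[[0,0,0],0.115],[[0,0,0],0.115]]}}

```text
t: 21.15
ee_pos: [0.4571, -0.2894, 0.3568]
tool_rot: [0.948, 0.317, -0.0, 0.0]
wrist_force: [-0.6, -0.5, -0.4]
grip_width: 0.996
finger_force: 0.0
```

{"api": "move_arm", "payload": {"deltas": [[[0,0,0],0.115],[[0,0,0],0.115],[[0,0,0],0.115],[[0,0,0],0.115],[[0,0,0],0.115],[[0,0,0],0.115],[[0,0,0],0.115],[[0,0,0],0.008]]}}

```text
t: 21.82
ee_pos: [0.4571, -0.2894, 0.3568]
tool_rot: [0.997, -0.082, 0.0, 0.0]
wrist_force: [-0.3, -0.1, -0.3]
grip_width: 1.0
finger_force: 0.0
```

{"api": "move_arm", "payload": {"deltas": [[[0,0,0.03],0],[[0,0,0.03],0],[[0,0,0],0],[[0,0,0],0]]}}

```text
t: 22.15
ee_pos: [0.4564, -0.2892, 0.2957]
tool_rot: [0.997, -0.08, -0.001, -0.001]
wrist_force: [0.6, -0.1, 0.4]
grip_width: 0.997
finger_force: 0.0
```

```bash
python3 - <<'E'
from h import *
plan((.456,-.2888,.11,-.162),(.456,-.2888,.073,-.162))
E
```

```text
t 22.15 grasp [ 0.456  -0.2889  0.141 ] yaw -0.160 width 0.997 F [ 0.6 -0.1  0.4] q7 -1.30
 shift tool (mm) [-0.  -0.1 31. ] rows>=0.7 | then turn (about tool z) 0.002 rows>=0.0
 shift tool (mm) [ 0. -0. 37.] rows>=0.9 | then turn (about tool z) -0.000 rows>=0.0
```

{"api": "move_arm", "payload": {"deltas": [[[-0.001,0,0.02],0],[[0,0,0.02],0],[[0,0,0.02],0],[[0,0,0.01],0],[[0,0,0],0],[[0,0,0],0]]}}

```text
t: 22.65
ee_pos: [0.4566, -0.2897, 0.2279]
tool_rot: [0.997, -0.081, 0.001, 0.0]
wrist_force: [0.5, 0.5, -0.3]
grip_width: 0.998
finger_force: 0.0
```

{"api": "move_arm", "payload": {"deltas": [[[0,0,0],0],[[0,0,0],0],[[0,0,0],0],[[0,0,0],0],[[0,0,0],0],[[0,0,0],0],[[0,0,0],0]], "grip": 1}}

```text
t: 23.23
ee_pos: [0.4563, -0.2895, 0.2274]
tool_rot: [0.997, -0.081, 0.0, 0.0]
wrist_force: [-0.7, 0.7, 5.5]
grip_width: 0.316
finger_force: 59.5
```

{"api": "move_arm", "payload": {"deltas": [[[0,0,-0.008],0],[[0,0,-0.008],0],[[0,0,-0.012],0],[[0,0,-0.015],0],[[0,0,-0.02],0],[[0,0,-0.03],0],[[0,0,-0.03],0],[[0,0,0],0]]}}

```text
t: 23.9
ee_pos: [0.458, -0.29, 0.3576]
tool_rot: [0.997, -0.081, 0.005, 0.003]
wrist_force: [0.3, -0.7, -0.6]
grip_width: 0.315
finger_force: 62.1
```

{"api": "move_arm", "payload": {"deltas": [[[0,0,0],-0.115],[[0,0,0],-0.115],[[0,0,0],-0.115],[[0,0,0],-0.115],[[0,0,0],-0.115],[[0,0,0],-0.115],[[0,0,0],-0.115],[[0,0,0],-0.115]]}}

```text
t: 24.57
ee_pos: [0.4559, -0.2893, 0.3504]
tool_rot: [0.928, 0.373, -0.0, 0.0]
wrist_force: [0.6, 0.1, -2.7]
grip_width: 0.313
finger_force: 61.9
```

{"api": "move_arm", "payload": {"deltas": [[[0,0,0],-0.115],[[0,0,0],-0.115],[[0,0,0],-0.115],[[0,0,0],-0.115],[[0,0,0],-0.115],[[0,0,0],-0.115],[[0,0,0],-0.115],[[0,0,0],-0.008]]}}

```text
t: 25.23
ee_pos: [0.456, -0.2893, 0.3503]
tool_rot: [0.706, 0.708, -0.0, 0.0]
wrist_force: [0.7, 0.7, -0.9]
grip_width: 0.311
finger_force: 61.9
```

```bash
python3 - <<'E'
from h import *
plan((.572,-.029,.205,1.571))
E
```

```text
t 25.23 grasp [ 0.456  -0.2894  0.1956] yaw 1.574 width 0.311 F [ 0.7  0.7 -0.9] q7 0.43
 shift tool (mm) [260.1 116.8  -9.4] rows>=6.8 | then turn (about tool z) 0.003 rows>=0.0
```

{"api": "move_arm", "payload": {"deltas": [[[0.02,0.009,-0.005],0],[[0.03,0.0135,-0.004],0],[[0.03,0.0135,0],0],[[0.03,0.0135,0],0],[[0.03,0.0135,0],0],[[0.03,0.0135,0],0],[[0.03,0.0135,0],0],[[0.03,0.0135,0],0]]}}

```text
t: 25.9
ee_pos: [0.5598, -0.058, 0.3593]
tool_rot: [0.708, 0.706, -0.0, 0.001]
wrist_force: [-0.3, 0.2, -0.5]
grip_width: 0.316
finger_force: 61.9
```

{"api": "move_arm", "payload": {"deltas": [[[0.03,0.0133,0],0.003],[[0,0,0],0],[[0,0,0.02],0],[[0,0,0.02],0],[[0,0,0],0],[[0,0,0],0],[[0,0,0],0]]}}

```text
t: 26.48
ee_pos: [0.5731, -0.0296, 0.3198]
tool_rot: [0.709, 0.705, 0.0, 0.0]
wrist_force: [0.6, -0.9, -1.6]
grip_width: 0.316
finger_force: 61.7
```

```bash
python3 - <<'E'
from h import *
plan((.572,-.0295,.13,1.571),(.572,-.0295,.0955,1.571))
E
```

```text
t 26.48 grasp [ 0.5733 -0.0297  0.1651] yaw 1.566 width 0.316 F [ 0.6 -0.9 -1.6] q7 -0.19
 shift tool (mm) [ 0.2 -1.3 35.1] rows>=0.8 | then turn (about tool z) -0.005 rows>=0.0
 shift tool (mm) [ 0.   0.  34.5] rows>=0.8 | then turn (about tool z) -0.000 rows>=0.0
```

{"api": "move_arm", "payload": {"deltas": [[[0,-0.001,0.012],-0.005],[[0,0,0.012],0],[[0,0,0.012],0],[[0,0,0],0],[[0,0,0.01],0],[[0,0,0.01],0],[[0,0,0.008],0],[[0,0,0],0]]}}

```text
t: 27.15
ee_pos: [0.571, -0.0295, 0.2524]
tool_rot: [0.706, 0.708, -0.001, -0.001]
wrist_force: [-0.7, -1.2, -2.3]
grip_width: 0.315
finger_force: 61.9
```

```bash
python3 - <<'E'
from h import *
plan((.572,-.0295,.0955,1.571))
E
```

```text
t 27.15 grasp [ 0.5704 -0.0294  0.0977] yaw 1.573 width 0.315 F [-0.7 -1.2 -2.3] q7 -0.23
 shift tool (mm) [-0.1  1.6  2.2] rows>=0.1 | then turn (about tool z) 0.002 rows>=0.0
```

{"api": "move_arm", "payload": {"deltas": [[[0,0,0.002],0],[[0,0,0],0],[[0,0,0],0]]}}

```text
t: 27.4
ee_pos: [0.5721, -0.0293, 0.253]
tool_rot: [0.706, 0.708, 0.0, 0.0]
wrist_force: [-1.2, 0.2, -2.3]
grip_width: 0.313
finger_force: 61.9
```

{"api": "move_arm", "payload": {"deltas": [[[0,0,0],0],[[0,0,0],0],[[0,0,0],0],[[0,0,0],0],[[0,0,0],0],[[0,0,-0.03],0],[[0,0,-0.035],0],[[0,0,-0.035],0]], "grip": 0}}

```text
t: 28.07
ee_pos: [0.5714, -0.0293, 0.3533]
tool_rot: [0.706, 0.708, -0.0, -0.001]
wrist_force: [0.8, -0.4, 0.5]
grip_width: 0.996
finger_force: 0.0
```

{"api": "move_arm", "payload": {"deltas": [[[-0.032,-0.0073,0],0],[[-0.0335,-0.0076,0],0],[[-0.0335,-0.0076,0],0],[[-0.0335,-0.0076,0],0],[[-0.0335,-0.0076,0],0],[[-0.0335,-0.0076,0],0],[[-0.0335,-0.0076,0],0],[[-0.0335,-0.0076,0],0]]}}

```text
t: 28.73
ee_pos: [0.5112, -0.2975, 0.353]
tool_rot: [0.706, 0.708, -0.0, 0.0]
wrist_force: [0.4, 0.1, 0.1]
grip_width: 0.999
finger_force: 0.0
```

{"api": "move_arm", "payload": {"deltas": [[[0,0,0],0.115],[[0,0,0],0.115],[[0,0,0],0.115],[[0,0,0],0.115],[[0,0,0],0.115],[[0,0,0],0.115],[[0,0,0],0.115],[[0,0,0],0.115]]}}

```text
t: 29.4
ee_pos: [0.5119, -0.2959, 0.3528]
tool_rot: [0.948, 0.318, 0.0, 0.0]
wrist_force: [0.1, 0.1, 1.5]
grip_width: 1.001
finger_force: 0.0
```

{"api": "move_arm", "payload": {"deltas": [[[0,0,0],0.115],[[0,0,0],0.115],[[0,0,0],0.115],[[0,0,0],0.115],[[0,0,0],0.115],[[0,0,0],0.115],[[0,0,0],0.115],[[0,0,0],0.008]]}}

```text
t: 30.07
ee_pos: [0.5119, -0.2959, 0.3528]
tool_rot: [0.997, -0.081, 0.0, 0.0]
wrist_force: [0.3, 0.3, -0.4]
grip_width: 0.999
finger_force: 0.0
```

{"api": "move_arm", "payload": {"deltas": [[[0,0,0],0],[[0,0,0.03],0],[[0,0,0.02],0],[[0,0,0],0],[[0,0,0],0],[[0,0,0],0]]}}

```text
t: 30.57
ee_pos: [0.5123, -0.2962, 0.3039]
tool_rot: [0.997, -0.079, 0.001, 0.0]
wrist_force: [0.1, -0.5, 0.4]
grip_width: 1.004
finger_force: 0.0
```

```bash
python3 - <<'E'
from h import *
plan((.5112,-.2974,.11,-.162),(.5112,-.2974,.073,-.162))
E
```

```text
t 30.57 grasp [ 0.5125 -0.2963  0.1492] yaw -0.159 width 1.004 F [ 0.1 -0.5  0.4] q7 -1.36
 shift tool (mm) [-1.2  1.3 39.2] rows>=0.9 | then turn (about tool z) 0.003 rows>=0.0
 shift tool (mm) [ 0. -0. 37.] rows>=0.9 | then turn (about tool z) -0.000 rows>=0.0
```

{"api": "move_arm", "payload": {"deltas": [[[-0.001,0.001,0.02],0],[[0,0,0.02],0],[[0,0,0.02],0],[[0,0,0.016],0],[[0,0,0],0],[[0,0,0],0]]}}

```text
t: 31.07
ee_pos: [0.5111, -0.297, 0.2276]
tool_rot: [0.997, -0.08, 0.0, 0.0]
wrist_force: [0.5, 0.6, 0.4]
grip_width: 1.002
finger_force: 0.0
```

{"api": "move_arm", "payload": {"deltas": [[[0,0,0],0],[[0,0,0],0],[[0,0,0],0],[[0,0,0],0],[[0,0,0],0],[[0,0,0],0],[[0,0,0],0]], "grip": 1}}

```text
t: 31.65
ee_pos: [0.511, -0.2972, 0.2276]
tool_rot: [0.997, -0.08, 0.001, 0.0]
wrist_force: [-0.5, -0.2, 5.3]
grip_width: 0.311
finger_force: 59.8
```

{"api": "move_arm", "payload": {"deltas": [[[0,0,-0.008],0],[[0,0,-0.008],0],[[0,0,-0.012],0],[[0,0,-0.015],0],[[0,0,-0.02],0],[[0,0,-0.035],0],[[0,0,-0.035],0],[[0,0,0],0]]}}

```text
t: 32.32
ee_pos: [0.5129, -0.297, 0.369]
tool_rot: [0.997, -0.08, 0.006, 0.003]
wrist_force: [1.5, 0.1, -0.5]
grip_width: 0.314
finger_force: 62.0
```

{"api": "move_arm", "payload": {"deltas": [[[0,0,0],-0.115],[[0,0,0],-0.115],[[0,0,0],-0.115],[[0,0,0],-0.115],[[0,0,0],-0.115],[[0,0,0],-0.115],[[0,0,0],-0.115],[[0,0,0],-0.115]]}}

```text
t: 32.98
ee_pos: [0.5108, -0.2965, 0.3609]
tool_rot: [0.928, 0.374, 0.0, 0.0]
wrist_force: [0.5, 0.0, -1.2]
grip_width: 0.317
finger_force: 61.8
```

{"api": "move_arm", "payload": {"deltas": [[[0,0,0],-0.115],[[0,0,0],-0.115],[[0,0,0],-0.115],[[0,0,0],-0.115],[[0,0,0],-0.115],[[0,0,0],-0.115],[[0,0,0],-0.115],[[0,0,0],-0.008]]}}

```text
t: 33.65
ee_pos: [0.5108, -0.2966, 0.3608]
tool_rot: [0.705, 0.709, 0.0, 0.0]
wrist_force: [-0.5, -0.2, -1.8]
grip_width: 0.319
finger_force: 61.8
```

```bash
python3 - <<'E'
from h import *
plan((.572,.0225,.205,1.571))
E
```

```text
t 33.65 grasp [ 0.5108 -0.2966  0.2061] yaw 1.576 width 0.319 F [-0.5 -0.2 -1.8] q7 0.34
 shift tool (mm) [318.8  62.8   1.1] rows>=7.8 | then turn (about tool z) 0.005 rows>=0.0
```

{"api": "move_arm", "payload": {"deltas": [[[0.02,0.004,0],0],[[0.03,0.006,0],0],[[0.03,0.006,0],0],[[0.03,0.006,0],0],[[0.03,0.006,0],0],[[0.03,0.006,0],0],[[0.03,0.006,0],0],[[0.03,0.006,0],0]]}}

```text
t: 34.32
ee_pos: [0.5563, -0.0651, 0.3606]
tool_rot: [0.708, 0.707, -0.0, 0.001]
wrist_force: [0.7, -0.3, -1.4]
grip_width: 0.313
finger_force: 61.8
```

{"api": "move_arm", "payload": {"deltas": [[[0.03,0.006,0],0],[[0.03,0.006,0],0],[[0.029,0.0048,0],0.005],[[0,0,0],0],[[0,0,0.02],0],[[0,0,0.02],0],[[0,0,0],0],[[0,0,0],0]]}}

```text
t: 34.98
ee_pos: [0.5725, 0.0221, 0.3195]
tool_rot: [0.709, 0.705, -0.001, -0.001]
wrist_force: [-0.7, 0.1, -1.4]
grip_width: 0.315
finger_force: 61.7
```

```bash
python3 - <<'E'
from h import *
plan((.572,.0225,.13,1.571),(.572,.0225,.0955,1.571))
E
```

```text
t 34.98 grasp [0.5721 0.022  0.1648] yaw 1.566 width 0.315 F [-0.7  0.1 -1.4] q7 -0.29
 shift tool (mm) [ 0.5 -0.1 34.8] rows>=0.8 | then turn (about tool z) -0.005 rows>=0.0
 shift tool (mm) [ 0.   0.  34.5] rows>=0.8 | then turn (about tool z) -0.000 rows>=0.0
```

{"api": "move_arm", "payload": {"deltas": [[[0,0,0.012],-0.003],[[0,0,0.012],0],[[0,0,0.011],0],[[0,0,0],0],[[0,0,0.01],0],[[0,0,0.01],0],[[0,0,0.008],0],[[0,0,0],0]]}}

```text
t: 35.65
ee_pos: [0.572, 0.022, 0.2544]
tool_rot: [0.707, 0.707, -0.001, -0.001]
wrist_force: [-1.0, -0.2, -1.9]
grip_width: 0.313
finger_force: 61.8
```

```bash
python3 - <<'E'
from h import *
plan((.572,.0225,.0955,1.571))
E
```

```text
t 35.65 grasp [0.5715 0.0221 0.0997] yaw 1.571 width 0.313 F [-1.  -0.2 -1.9] q7 -0.33
 shift tool (mm) [0.4 0.5 4.2] rows>=0.1 | then turn (about tool z) -0.000 rows>=0.0
```

{"api": "move_arm", "payload": {"deltas": [[[0,0,0.003],0],[[0,0,0.001],0],[[0,0,0],0],[[0,0,0],0]]}}

```text
t: 35.98
ee_pos: [0.5731, 0.0223, 0.253]
tool_rot: [0.707, 0.707, 0.0, 0.0]
wrist_force: [0.5, -0.4, -1.7]
grip_width: 0.318
finger_force: 61.8
```

{"api": "move_arm", "payload": {"deltas": [[[0,0,0],0],[[0,0,0],0],[[0,0,0],0],[[0,0,0],0],[[0,0,0],0],[[0,0,-0.03],0],[[0,0,-0.035],0],[[0,0,-0.035],0]], "grip": 0}}

```text
t: 36.65
ee_pos: [0.5724, 0.0223, 0.3533]
tool_rot: [0.707, 0.707, -0.001, -0.001]
wrist_force: [1.2, -0.9, 0.7]
grip_width: 1.002
finger_force: 0.0
```

{"api": "move_arm", "payload": {"deltas": [[[0.028,-0.021,0],0],[[0.03,-0.022,0],0],[[0.03,-0.022,0],0],[[0.03,-0.022,0],0],[[0.03,-0.022,0],0],[[0.03,-0.022,0],0],[[0.03,-0.022,0],0],[[0.03,-0.022,0],0]]}}

```text
t: 37.32
ee_pos: [0.3964, 0.2616, 0.3529]
tool_rot: [0.707, 0.707, 0.0, 0.001]
wrist_force: [0.4, 1.2, -0.1]
grip_width: 0.997
finger_force: 0.0
```

{"api": "move_arm", "payload": {"deltas": [[[0,0,0],0.115],[[0,0,0],0.115],[[0,0,0],0.115],[[0,0,0],0.115],[[0,0,0],0.115],[[0,0,0],0.115],[[0,0,0],0.115],[[0,0,0],0.115]]}}

```text
t: 37.98
ee_pos: [0.3977, 0.2604, 0.3528]
tool_rot: [0.948, 0.317, 0.0, 0.0]
wrist_force: [0.2, -0.7, 0.2]
grip_width: 1.001
finger_force: 0.0
```

{"api": "move_arm", "payload": {"deltas": [[[0,0,0],0.115],[[0,0,0],0.115],[[0,0,0],0.115],[[0,0,0],0.115],[[0,0,0],0.115],[[0,0,0],0.075],[[0,0,0],0],[[0,0,0],0]]}}

```text
t: 38.65
ee_pos: [0.3978, 0.2604, 0.3528]
tool_rot: [1.0, 0.002, 0.0, 0.0]
wrist_force: [-0.1, 0.6, -0.1]
grip_width: 1.0
finger_force: 0.0
```

```bash
python3 - <<'E'
from h import *
from station import vision
plan((.3943,.261,.11,0))
d={n:vision.get_image(n) for n in("wrist","top","side")};pickle.dump(d,open("d5.pkl","wb"))
t=d["top"]["image"]
m=np.hstack([d["wrist"]["image"],np.vstack([cv2.resize(t[130:280,90:300],(288,206)),d["side"]["image"][120:298,150:438]])]);print(m.shape)
cv2.imwrite("pics/m5.png",m)
for n in d: print(n,blobs(d[n],"green"))
E
```

```text
t 38.65 grasp [0.3978 0.2603 0.1981] yaw 0.003 width 1.000 F [-0.1  0.6 -0.1] q7 -2.21
 shift tool (mm) [-3.5 -0.7 88.1] rows>=2.1 | then turn (about tool z) 0.003 rows>=0.0
(384, 800, 3)
wrist [([259.4, 188.4], [242, 167, 37, 45, 1166])]
top [([111.9, 241.1], [105, 237, 12, 14, 71])]
side []
```

View pics/m5.png

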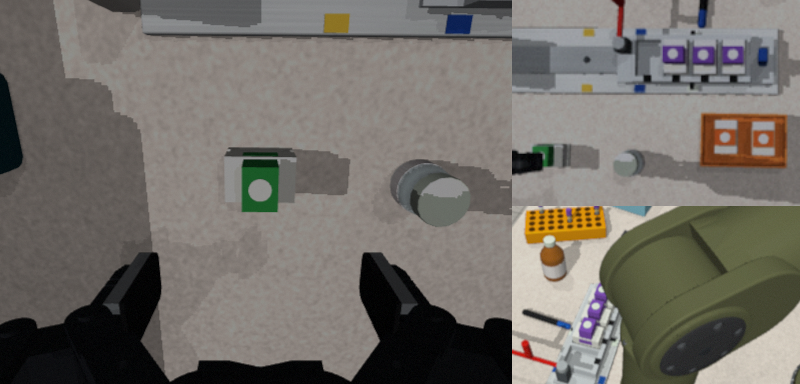

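Wrist view: green cap disc at (260,190), square to the gripper; the top inset shows three violets seated and two spent packs in the tray.

```bash
python3 - <<'E'
from h import *
d=pickle.load(open("d5.pkl","rb"));W,T=d["wrist"],pickle.load(open("d0.pkl","rb"))["top"]
b=disc(W,(260,190),13);print(b,plane(W,b,.07),tri(T,(109.8,243.6),W,b))
m=cv2.inRange(cv2.cvtColor(W["image"],cv2.COLOR_BGR2HSV),(50,120,60),(85,255,255))
print(cv2.minAreaRect(max(cv2.findContours(m,0,2)[0],key=cv2.contourArea)))
T2=d["top"]
for p,y in(((0,0),-.0293),((0,0),.0227),((0,0),-.081)):
    q=proj(T2,(.572,y,.1))[0]; q=disc(T2,disc(T2,q,5),4); print(plane(T2,q,.1)[0].round(4))
plan((.3945,.261,.066,0))
E
```

```text
[np.float64(259.56643097116955), np.float64(189.92094304242517)] [[0.39444368 0.26132666 0.07      ]] (array([0.3943466 , 0.26131155, 0.06961269]), np.float64(5.8274334350264256e-05))
((260.0, 189.0), (44.0, 36.0), 90.0)
[ 0.5713 -0.0286  0.1   ]
[0.5727 0.0237 0.1   ]
[ 0.5719 -0.0799  0.1   ]
t 38.80 grasp [0.3978 0.2603 0.198 ] yaw 0.002 width 1.002 F [-0.9  0.1  0.6] q7 -2.21
 shift tool (mm) [ -3.3  -0.7 132. ] rows>=3.2 | then turn (about tool z) 0.002 rows>=0.0
```

{"api": "move_arm", "payload": {"deltas": [[[-0.0035,-0.001,0.025],0],[[0,0,0.03],0],[[0,0,0.03],0],[[0,0,0.025],0],[[0,0,0.015],0],[[0,0,0.005],0],[[0,0,0],0],[[0,0,0],0]]}}

```text
t: 39.47
ee_pos: [0.3947, 0.2617, 0.2234]
tool_rot: [1.0, 0.001, 0.0, -0.0]
wrist_force: [-0.0, 0.7, -0.3]
grip_width: 0.998
finger_force: 0.0
```

```bash
python3 - <<'E'
from h import *
plan((.3944,.2613,.066,0))
E
```

```text
t 39.47 grasp [0.3948 0.2618 0.0687] yaw 0.001 width 0.998 F [-0.   0.7 -0.3] q7 -2.42
 shift tool (mm) [-0.4  0.5  2.7] rows>=0.1 | then turn (about tool z) 0.001 rows>=0.0
```

{"api": "move_arm", "payload": {"deltas": [[[0,0,0.002],0],[[0,0,0],0],[[0,0,0],0],[[0,0,0],0],[[0,0,0],0],[[0,0,0],0],[[0,0,0],0]], "grip": 1}}

```text
t: 40.05
ee_pos: [0.3947, 0.2613, 0.2213]
tool_rot: [1.0, 0.0, 0.0, 0.0]
wrist_force: [-0.1, -1.3, 5.4]
grip_width: 0.314
finger_force: 59.3
```

{"api": "move_arm", "payload": {"deltas": [[[0,0,-0.02],0],[[0,0,-0.03],0],[[0,0,-0.03],0],[[0,0,-0.03],0],[[0,0,-0.025],0],[[0,0,0],0],[[0,0,0],0],[[0,0,0],0]]}}

```text
t: 40.72
ee_pos: [0.394, 0.2608, 0.3547]
tool_rot: [1.0, 0.0, -0.001, 0.001]
wrist_force: [-1.0, 0.0, -1.6]
grip_width: 0.312
finger_force: 59.8
```

{"api": "move_arm", "payload": {"deltas": [[[0,0,0],-0.115],[[0,0,0],-0.115],[[0,0,0],-0.115],[[0,0,0],-0.115],[[0,0,0],-0.115],[[0,0,0],-0.115],[[0,0,0],-0.115],[[0,0,0],-0.115]]}}

```text
t: 41.38
ee_pos: [0.3938, 0.2608, 0.3537]
tool_rot: [0.895, 0.447, -0.002, -0.001]
wrist_force: [-0.5, 0.5, -1.0]
grip_width: 0.317
finger_force: 59.7
```

{"api": "move_arm", "payload": {"deltas": [[[0,0,0],-0.115],[[0,0,0],-0.115],[[0,0,0],-0.115],[[0,0,0],-0.115],[[0,0,0],-0.115],[[0,0,0],-0.076],[[0,0,0],0]]}}

```text
t: 41.97
ee_pos: [0.3938, 0.2608, 0.3538]
tool_rot: [0.706, 0.708, -0.001, -0.001]
wrist_force: [0.1, -0.4, -2.3]
grip_width: 0.312
finger_force: 59.7
```

```bash
python3 - <<'E'
from h import *
plan((.572,.0747,.205,1.571))
E
```

```text
t 41.97 grasp [0.3933 0.2607 0.1991] yaw 1.574 width 0.312 F [ 0.1 -0.4 -2.3] q7 -0.64
 shift tool (mm) [-186.6  178.1   -5.9] rows>=6.2 | then turn (about tool z) 0.003 rows>=0.0
```

{"api": "move_arm", "payload": {"deltas": [[[-0.016,0.015,-0.005],0],[[-0.024,0.023,0],0],[[-0.025,0.023,0],0],[[-0.025,0.024,0],0],[[-0.025,0.024,0],0],[[-0.025,0.024,0],0],[[-0.025,0.024,0],0],[[-0.022,0.021,0],0]]}}

```text
t: 42.63
ee_pos: [0.5736, 0.0721, 0.3586]
tool_rot: [0.708, 0.706, -0.001, -0.001]
wrist_force: [0.2, 0.2, -0.4]
grip_width: 0.315
finger_force: 59.7
```

{"api": "move_arm", "payload": {"deltas": [[[0,0,0],0],[[0,0,0.02],0],[[0,0,0.02],0],[[0,0,0],0],[[0,0,0],0],[[0,0,0],0]]}}

```text
t: 43.13
ee_pos: [0.5726, 0.0749, 0.3209]
tool_rot: [0.707, 0.707, 0.0, -0.0]
wrist_force: [0.4, 0.9, -0.2]
grip_width: 0.318
finger_force: 59.6
```

```bash
python3 - <<'E'
from h import *
plan((.572,.0752,.13,1.571),(.572,.0752,.0975,1.571))
E
```

```text
t 43.13 grasp [0.5725 0.0749 0.1662] yaw 1.572 width 0.318 F [ 0.4  0.9 -0.2] q7 -0.39
 shift tool (mm) [ 0.3 -0.5 36.2] rows>=0.9 | then turn (about tool z) 0.001 rows>=0.0
 shift tool (mm) [ 0.   0.  32.5] rows>=0.8 | then turn (about tool z) -0.000 rows>=0.0
```

{"api": "move_arm", "payload": {"deltas": [[[0,0,0.012],0],[[0,0,0.012],0],[[0,0,0.012],0],[[0,0,0],0],[[0,0,0.01],0],[[0,0,0.01],0],[[0,0,0.008],0],[[0,0,0],0]]}}

```text
t: 43.8
ee_pos: [0.5718, 0.0741, 0.2545]
tool_rot: [0.707, 0.707, -0.001, -0.001]
wrist_force: [-0.4, -0.1, -1.5]
grip_width: 0.318
finger_force: 59.8
```

{"api": "move_arm", "payload": {"deltas": [[[0,0,0.001],0],[[0,0,0],0],[[0,0,0],0]]}}

```text
t: 44.05
ee_pos: [0.5728, 0.0745, 0.2561]
tool_rot: [0.707, 0.707, 0.0, 0.0]
wrist_force: [0.4, -0.7, -2.0]
grip_width: 0.316
finger_force: 59.8
```

```bash
python3 - <<'E'
from h import *
plan((.572,.0752,.0975,1.571))
E
```

```text
t 44.05 grasp [0.573  0.0745 0.1014] yaw 1.572 width 0.316 F [ 0.4 -0.7 -2. ] q7 -0.44
 shift tool (mm) [ 0.7 -1.   3.9] rows>=0.1 | then turn (about tool z) 0.001 rows>=0.0
```

{"api": "move_arm", "payload": {"deltas": [[[0,0,0.003],0],[[0,0,0.001],0],[[0,0,0],0],[[0,0,0],0]]}}

```text
t: 44.38
ee_pos: [0.5725, 0.0744, 0.2517]
tool_rot: [0.707, 0.707, -0.0, 0.0]
wrist_force: [-1.1, 0.2, -1.5]
grip_width: 0.314
finger_force: 59.8
```

{"api": "move_arm", "payload": {"deltas": [[[0,0,0],0],[[0,0,0],0],[[0,0,0],0],[[0,0,0],0],[[0,0,0],0],[[0,0,-0.03],0],[[0,0,-0.035],0],[[0,0,-0.035],0]], "grip": 0}}

```text
t: 45.05
ee_pos: [0.5721, 0.0745, 0.3523]
tool_rot: [0.707, 0.708, -0.001, -0.001]
wrist_force: [0.8, -0.0, 0.4]
grip_width: 1.0
finger_force: 0.0
```

{"api": "move_arm", "payload": {"deltas": [[[-0.02,-0.03,0],0],[[-0.02,-0.03,-0.01],0],[[-0.02,-0.03,-0.01],0],[[-0.02,-0.03,-0.01],0],[[-0.02,0,0],0],[[-0.02,0,0],0],[[0,0,0],0]]}}

```text
t: 45.63
ee_pos: [0.4519, -0.0498, 0.3824]
tool_rot: [0.709, 0.705, -0.001, 0.002]
wrist_force: [-0.5, -0.2, 0.4]
grip_width: 0.998
finger_force: 0.0
```

```bash
python3 - <<'E'
from h import *
from station import vision
np.set_printoptions(precision=4,suppress=True)
d={n:vision.get_image(n) for n in("wrist","top","side")};pickle.dump(d,open("d6.pkl","wb"))
t=d["top"]["image"];s=d["side"]["image"]
a=cv2.resize(t[70:210,140:290],(428,400),interpolation=cv2.INTER_CUBIC);b=cv2.resize(s[170:310,100:250],(372,400)[::1],interpolation=cv2.INTER_CUBIC)
cv2.imwrite("pics/m6.png",np.hstack([a,b]))
T,S=d["top"],d["side"]
for y in(.075,.0227,-.0293,-.081):
    q=[disc(c,disc(c,proj(c,(.572,y,.1))[0],4),4) for c in(T,S)]; print(*tri(T,q[0],S,q[1]))
for n in("top","side"): print(blobs(d[n],"red"))
plan()
E
```

```text
[0.5722 0.0753 0.101 ] 6.259330937107807e-05
[0.5727 0.0236 0.1009] 0.00017067446235903458
[ 0.5713 -0.0286  0.1007] 0.0001808798056484405
[ 0.5719 -0.0799  0.1004] 0.0001353445500515109
[([169.6, 108.2], [161, 80, 13, 51, 176]), ([168.5, 144.5], [167, 134, 4, 22, 64]), ([454.5, 279.5], [448, 273, 14, 14, 152])]
[([364.9, 98.4], [361, 95, 9, 8, 54]), ([155.8, 265.1], [112, 253, 82, 28, 329])]
t 45.78 grasp [ 0.4527 -0.045   0.227 ] yaw 1.572 width 1.001 F [-0.3  0.1 -0.2] q7 0.11
```

View pics/m6.png

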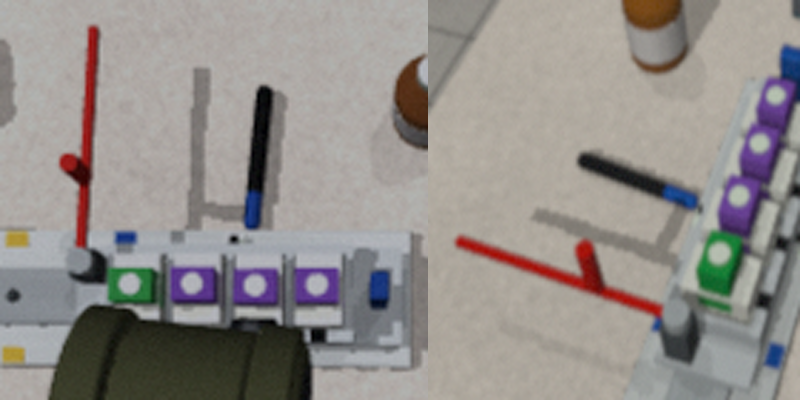

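The picture shows green and three violets in the pockets, the bar open with the knob top at crop (67,161) in the top view and (585,244) in the side view.

```bash
python3 - <<'E'
from h import *
d=pickle.load(open("d6.pkl","rb"));T,S=d["top"],d["side"]
q=lambda x,y:(x/2.8535+140,y/2.857+70); r=lambda x,y:((x-428)/2.48+100,y/2.857+170)
print("knob top",tri(T,q(68,161),S,r(585,245)))
print("tip",tri(T,q(93,29),S,r(459,242)))
print("post top",tri(T,q(82,262),S,r(678,312)))
print("bar pts z.084",plane(T,[q(93,29),q(87,150),q(80,240)],.082))
plan((.664,.119,.24,3.1416))
E
```

```text
knob top (array([0.66535176, 0.11834064, 0.13633035]), np.float64(0.0005589238253611717))
tip (array([0.796451  , 0.11530127, 0.07751494]), np.float64(0.00013278930935539687))
post top (array([0.59270138, 0.11956686, 0.08030768]), np.float64(0.0004228353635054675))
bar pts z.084 [[0.79483124 0.11420349 0.082     ]
 [0.68870102 0.11700724 0.082     ]
 [0.611051   0.12122895 0.082     ]]
t 45.78 grasp [ 0.4527 -0.045   0.227 ] yaw 1.572 width 1.001 F [-0.3  0.1 -0.2] q7 0.11
 shift tool (mm) [163.7 211.5 -13. ] rows>=6.4 | then turn (about tool z) -1.569 rows>=12.6
```

{"api": "move_arm", "payload": {"deltas": [[[0.02,0.026,-0.003],0],[[0.0205,0.0265,-0.003],0],[[0.0205,0.0265,-0.003],0],[[0.0205,0.0265,-0.003],0],[[0.0205,0.0265,-0.001],0],[[0.0205,0.0265,0],0],[[0.0205,0.0265,0],0],[[0.0205,0.0265,0],0]], "grip": 0.7}}

```text
t: 46.45
ee_pos: [0.6652, 0.1207, 0.3936]
tool_rot: [0.706, 0.708, -0.0, -0.001]
wrist_force: [0.6, -0.2, -0.1]
grip_width: 0.297
finger_force: 0.0
```

{"api": "move_arm", "payload": {"deltas": [[[0,0,0],-0.11],[[0,0,0],-0.11],[[0,0,0],-0.11],[[0,0,0],-0.11],[[0,0,0],-0.11],[[0,0,0],-0.11],[[0,0,0],-0.11],[[0,0,0],-0.11]]}}

```text
t: 47.12
ee_pos: [0.6639, 0.1197, 0.3943]
tool_rot: [0.335, 0.942, 0.001, -0.001]
wrist_force: [0.4, 0.1, 0.9]
grip_width: 0.304
finger_force: 0.0
```

{"api": "move_arm", "payload": {"deltas": [[[0,0,0],-0.11],[[0,0,0],-0.11],[[0,0,0],-0.11],[[0,0,0],-0.11],[[0,0,0],-0.11],[[0,0,0],-0.11],[[0,0,0],0],[[0,0,0],0]]}}

```text
t: 47.78
ee_pos: [0.664, 0.1191, 0.3943]
tool_rot: [0.016, 1.0, 0.001, -0.001]
wrist_force: [-0.4, -0.1, 0.7]
grip_width: 0.297
finger_force: 0.0
```

```bash
python3 - <<'E'
from h import *
plan((.6653,.1184,.165,3.111),(.6653,.1184,.130,3.111))
E
```

```text
t 47.78 grasp [0.6638 0.1194 0.2396] yaw 3.110 width 0.297 F [-0.4 -0.1  0.7] q7 0.94
 shift tool (mm) [-1.5 -1.  74.6] rows>=1.8 | then turn (about tool z) -0.001 rows>=0.0
 shift tool (mm) [ 0.  0. 35.] rows>=0.8 | then turn (about tool z) -0.000 rows>=0.0
```

{"api": "move_arm", "payload": {"deltas": [[[-0.0015,-0.001,0.025],0],[[0,0,0.025],0],[[0,0,0.02],0],[[0,0,0],0],[[0,0,0.01],0],[[0,0,0.01],0],[[0,0,0.01],0],[[0,0,0.006],0]]}}

```text
t: 48.45
ee_pos: [0.6655, 0.1171, 0.2879]
tool_rot: [0.015, 1.0, -0.0, -0.0]
wrist_force: [-1.5, 0.4, 0.7]
grip_width: 0.297
finger_force: 0.0
```

{"api": "move_arm", "payload": {"deltas": [[[0,0,0],0],[[0,0,0],0],[[0,0,0],0]]}}

```text
t: 48.7
ee_pos: [0.6657, 0.1172, 0.2893]
tool_rot: [0.015, 1.0, 0.0, 0.0]
wrist_force: [-0.3, 0.2, -0.2]
grip_width: 0.301
finger_force: 0.0
```

```bash
python3 - <<'E'
from h import *
from station import vision
plan((.6653,.1184,.130,3.111))
c=vision.get_image("wrist");cv2.imwrite("pics/w7.png",c["image"])
E
```

```text
t 48.70 grasp [0.6658 0.1172 0.1346] yaw 3.112 width 0.301 F [-0.3  0.2 -0.2] q7 0.90
 shift tool (mm) [0.5 1.2 4.6] rows>=0.1 | then turn (about tool z) 0.001 rows>=0.0
```

View pics/w7.png

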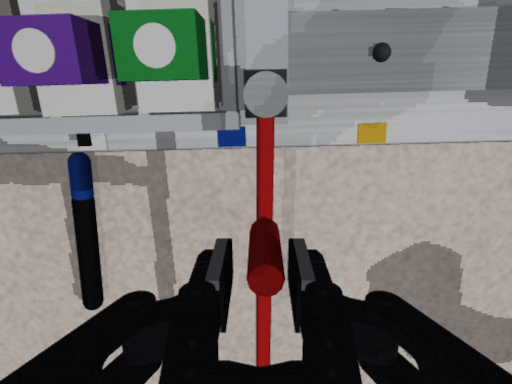

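The wrist view shows the knob (265,270) standing between the fingers, with the bar running up to the hinge at (265,95).

{"api": "move_arm", "payload": {"deltas": [[[0,0,0.005],0],[[0,0,0],0],[[0.0004,-0.0079,0],0.11],[[0.0004,-0.0079,0],0.11],[[0.0004,-0.0079,0],0.11],[[0.0004,-0.0079,0],0.11]]}}

```text
t: 49.25
ee_pos: [0.6575, 0.0873, 0.2836]
tool_rot: [0.235, 0.972, 0.001, -0.0]
wrist_force: [0.1, 2.2, -1.4]
grip_width: 0.301
finger_force: 0.9
```

{"api": "move_arm", "payload": {"deltas": [[[0.0004,-0.0079,0],0.11],[[0.0004,-0.0079,0],0.11],[[0.0004,-0.0079,0],0.11],[[0.0004,-0.0079,0],0.11],[[0.0004,-0.0079,0],0.11]]}}

```text
t: 49.67
ee_pos: [0.6313, 0.0583, 0.2839]
tool_rot: [0.49, 0.872, 0.001, -0.0]
wrist_force: [1.3, 1.5, 0.2]
grip_width: 0.3
finger_force: 0.9
```

```bash
python3 - <<'E'
from h import *
th=1.541-.99; H=(.5933,.1203)
plan((H[0]+.072*np.sin(th),H[1]-.072*np.cos(th),.130,th+np.pi/2),(.5933,.0483,.13,np.pi/2))
E
```

```text
t 49.67 grasp [0.6315 0.0585 0.1292] yaw 2.117 width 0.300 F [1.3 1.5 0.2] q7 0.07
 shift tool (mm) [ 0.6 -0.2 -0.8] rows>=0.0 | then turn (about tool z) -0.005 rows>=0.0
 shift tool (mm) [ 10.7 -37.7  -0. ] rows>=0.9 | then turn (about tool z) 0.551 rows>=4.4
```

{"api": "move_arm", "payload": {"deltas": [[[0.0004,-0.0079,0],0.11],[[0.0004,-0.0079,0],0.11],[[0.0004,-0.0079,0],0.11],[[0.0004,-0.0079,0],0.11],[[0.0004,-0.0079,0],0.106],[[0,0,0],0]]}}

```text
t: 50.17
ee_pos: [0.593, 0.0473, 0.284]
tool_rot: [0.706, 0.708, -0.0, 0.0]
wrist_force: [-0.8, 0.2, 0.3]
grip_width: 0.302
finger_force: 0.0
```

{"api": "move_arm", "payload": {"deltas": [[[0,-0.0025,0],0],[[0,-0.0025,0],0],[[0,0,0],0],[[0,0,0],0]]}}

```text
t: 50.5
ee_pos: [0.5896, 0.0465, 0.284]
tool_rot: [0.705, 0.709, 0.001, 0.001]
wrist_force: [3.0, -0.3, 1.3]
grip_width: 0.298
finger_force: 1.3
```

```bash
python3 - <<'E'
from h import *
plan((.5933,.0483,.13,np.pi/2))
E
```

```text
t 50.50 grasp [0.5898 0.0465 0.1293] yaw 1.576 width 0.298 F [ 3.  -0.3  1.3] q7 -0.39
 shift tool (mm) [ 1.7  3.5 -0.7] rows>=0.1 | then turn (about tool z) 0.006 rows>=0.0
```

{"api": "move_arm", "payload": {"deltas": [[[0,-0.002,0],0],[[0,-0.002,0],0],[[0,0,0],0],[[0,0,0],0]]}}

```text
t: 50.83
ee_pos: [0.5878, 0.0462, 0.2842]
tool_rot: [0.705, 0.709, 0.004, 0.003]
wrist_force: [14.2, 0.2, -7.7]
grip_width: 0.305
finger_force: 7.0
```

```bash
python3 - <<'E'
from h import *
plan((.5933,.0483,.13,np.pi/2))
E
```

```text
t 50.83 grasp [0.5893 0.0465 0.1295] yaw 1.576 width 0.305 F [14.2  0.2 -7.7] q7 -0.39
 shift tool (mm) [ 1.8  4.  -0.5] rows>=0.1 | then turn (about tool z) 0.005 rows>=0.0
```

{"api": "move_arm", "payload": {"deltas": [[[0,0.004,0],0],[[0,0.003,0],0],[[0,0,0],0],[[0,0,-0.02],0],[[0,0,-0.03],0],[[0,0,-0.03],0],[[0,0,0],0]]}}

```text
t: 51.42
ee_pos: [0.5931, 0.0483, 0.3693]
tool_rot: [0.705, 0.709, 0.003, 0.002]
wrist_force: [0.6, 0.9, 0.4]
grip_width: 0.301
finger_force: 0.0
```

{"api": "move_arm", "payload": {"deltas": [[[-0.02,-0.002,0],0],[[-0.025,-0.003,0],0],[[-0.025,-0.003,0],0],[[-0.025,-0.003,0],0],[[-0.025,-0.003,0],0],[[-0.025,-0.003,0],0],[[-0.025,-0.002,0],0],[[0,0,0],0]], "grip": 0}}

```text
t: 52.08
ee_pos: [0.5727, -0.1298, 0.3627]
tool_rot: [0.708, 0.706, -0.002, 0.0]
wrist_force: [-0.6, -1.3, -0.5]
grip_width: 0.996
finger_force: 0.0
```

```bash
python3 - <<'E'
from h import *
from station import vision
d={n:vision.get_image(n) for n in("wrist","top","side")};pickle.dump(d,open("d8.pkl","wb"))
t=d["top"]["image"];s=d["side"]["image"]
a=cv2.resize(t[100:220,140:290],(400,320),interpolation=cv2.INTER_CUBIC);b=cv2.resize(s[170:320,150:310],(400,320),interpolation=cv2.INTER_CUBIC)
cv2.imwrite("pics/m8.png",np.hstack([a,b]))
print(blobs(d["side"],"blue"),blobs(d["top"],"red"),blobs(d["side"],"red"))
plan((.5715,-.1315,.086,np.pi/2))
E
```

```text
[([247.2, 193.4], [243, 187, 8, 18, 81]), ([199.6, 238.0], [194, 235, 12, 7, 44]), ([239.4, 293.9], [237, 291, 6, 7, 32])] [([202.8, 160.6], [172, 155, 67, 9, 224]), ([453.5, 279.2], [446, 273, 16, 14, 181])] [([364.9, 98.1], [361, 94, 9, 9, 62]), ([225.5, 219.5], [220, 207, 12, 25, 48]), ([211.1, 242.9], [207, 235, 10, 20, 95]), ([204.8, 267.9], [202, 258, 7, 17, 34])]
t 52.23 grasp [ 0.5734 -0.1224  0.2086] yaw 1.576 width 0.998 F [-0.2  0.3  0.9] q7 -0.03
 shift tool (mm) [ -9.1  -1.9 122.6] rows>=2.9 | then turn (about tool z) 0.005 rows>=0.0
```

View pics/m8.png

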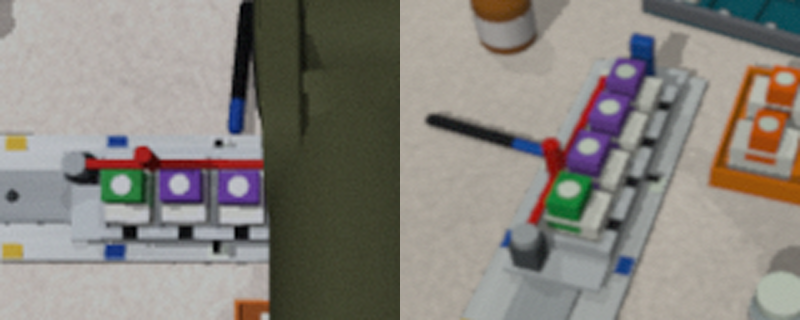

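The bar lies along the row beside the caps; all four packs are seated and the handle is unmoved.

{"api": "move_arm", "payload": {"deltas": [[[-0.008,-0.002,0.025],0],[[0,0,0.025],0],[[0,0,0],0],[[0,0,0],0],[[0,0,0],0]]}}

```text
t: 52.65
ee_pos: [0.5724, -0.1297, 0.3149]
tool_rot: [0.705, 0.71, 0.001, 0.0]
wrist_force: [-0.7, 1.3, 0.6]
grip_width: 0.998
finger_force: 0.0
```

```bash
python3 - <<'E'
from h import *
plan((.5715,-.1315,.086,np.pi/2))
E
```

```text
t 52.65 grasp [ 0.5726 -0.1296  0.1602] yaw 1.578 width 0.998 F [-0.7  1.3  0.6] q7 -0.04
 shift tool (mm) [-1.9 -1.1 74.2] rows>=1.8 | then turn (about tool z) 0.007 rows>=0.1
```

{"api": "move_arm", "payload": {"deltas": [[[-0.002,-0.001,0.02],0.006],[[0,0,0.02],0],[[0,0,0.02],0],[[0,0,0.014],0],[[0,0,0],0],[[0,0,0],0]]}}

```text
t: 53.15
ee_pos: [0.5713, -0.1328, 0.2404]
tool_rot: [0.707, 0.707, 0.0, 0.0]
wrist_force: [0.8, 0.2, 1.0]
grip_width: 1.005
finger_force: 0.0
```

{"api": "move_arm", "payload": {"deltas": [[[0,0,0],0],[[0,0,0],0],[[0,0,0],0],[[0,0,0],0],[[0,0,0],0],[[0,0,0],0],[[0,0,0],0]], "grip": 1}}

```text
t: 53.73
ee_pos: [0.5716, -0.1333, 0.2405]
tool_rot: [0.707, 0.707, 0.001, 0.001]
wrist_force: [2.1, -0.5, 2.1]
grip_width: 0.274
finger_force: 59.9
```

```bash
python3 - <<'E'
from h import *
s,g,y=state()
plan((g[0],g[1]+.1,g[2],y))
E
```

```text
t 53.73 grasp [ 0.5719 -0.1334  0.0858] yaw 1.570 width 0.274 F [ 2.1 -0.5  2.1] q7 -0.10
 shift tool (mm) [100.   -0.1  -0. ] rows>=2.4 | then turn (about tool z) -0.000 rows>=0.0
```

{"api": "move_arm", "payload": {"deltas": [[[0.008,0,0],0],[[0.012,0,0],0],[[0.014,0,0],0],[[0.016,0,0],0],[[0.016,0,0],0],[[0.014,0,0],0],[[0.012,0,0],0],[[0.008,0,0],0]]}}

```text
t: 54.4
ee_pos: [0.5718, -0.0326, 0.2405]
tool_rot: [0.707, 0.707, 0.001, 0.002]
wrist_force: [5.5, -2.5, 3.8]
grip_width: 0.271
finger_force: 59.9
```

{"api": "move_arm", "payload": {"deltas": [[[0,0,0],0],[[0,0,0],0],[[0,0,0],0],[[0,0,0],0]]}}

```text
t: 54.73
ee_pos: [0.5718, -0.0323, 0.2405]
tool_rot: [0.707, 0.707, 0.001, 0.001]
wrist_force: [5.2, 0.2, 3.1]
grip_width: 0.269
finger_force: 60.1
```

```bash
python3 - <<'E'
from h import *
plan((.5719,-.0334,.0858,1.571))
E
```

```text
t 54.73 grasp [ 0.5723 -0.0323  0.0858] yaw 1.570 width 0.269 F [5.2 0.2 3.1] q7 -0.27
 shift tool (mm) [-1.1 -0.4  0. ] rows>=0.0 | then turn (about tool z) -0.001 rows>=0.0
```

Travel is about 101 mm with no residual force along the rail. Next: release, rise, retreat and look.

{"api": "move_arm", "payload": {"deltas": [[[0,0,0],0],[[0,0,0],0],[[0,0,0],0],[[0,0,0],0],[[0,0,0],0],[[0,0,-0.02],0],[[0,0,-0.03],0],[[0,0,-0.03],0]], "grip": 0}}

```text
t: 55.4
ee_pos: [0.5702, -0.0332, 0.3196]
tool_rot: [0.707, 0.707, -0.001, -0.001]
wrist_force: [0.4, -0.6, -0.2]
grip_width: 0.998
finger_force: 0.0
```

{"api": "move_arm", "payload": {"deltas": [[[0,0,-0.03],0],[[-0.03,-0.01,-0.02],0],[[-0.035,-0.015,0],0],[[-0.035,-0.015,0],0],[[-0.035,-0.015,0],0],[[-0.03,-0.01,0],0],[[0,0,0],0],[[0,0,0],0]]}}

```text
t: 56.07
ee_pos: [0.5047, -0.2006, 0.3694]
tool_rot: [0.709, 0.705, -0.0, -0.0]
wrist_force: [-0.5, 1.3, 0.8]
grip_width: 1.003
finger_force: 0.0
```

```bash
python3 - <<'E'
from h import *
from station import vision
plan()
d={n:vision.get_image(n) for n in("wrist","top","side")};pickle.dump(d,open("d9.pkl","wb"))
T,S=d["top"],d["side"]
t=T["image"];s=S["image"]
a=cv2.resize(t[110:260,80:300],(440,300),interpolation=cv2.INTER_CUBIC);b=cv2.resize(s[170:350,140:350],(350,300),interpolation=cv2.INTER_CUBIC)
cv2.imwrite("pics/m9.png",np.hstack([a,b]))
for y in(.175,.1227,.0707,.0187):
    q=[disc(c,disc(c,proj(c,(.572,y,.1))[0],4),4) for c in(T,S)]; r=tri(T,q[0],S,q[1]); print(r[0].round(4),r[1].round(4))
E
```

```text
t 56.07 grasp [ 0.5046 -0.2006  0.2147] yaw 1.564 width 1.003 F [-0.5  1.3  0.8] q7 0.20
[0.5723 0.1753 0.1019] 0.0002
[0.5724 0.1234 0.102 ] 0.0004
[0.5717 0.0715 0.1002] 0.0
[0.572  0.0207 0.101 ] 0.0003
```

View pics/m9.png

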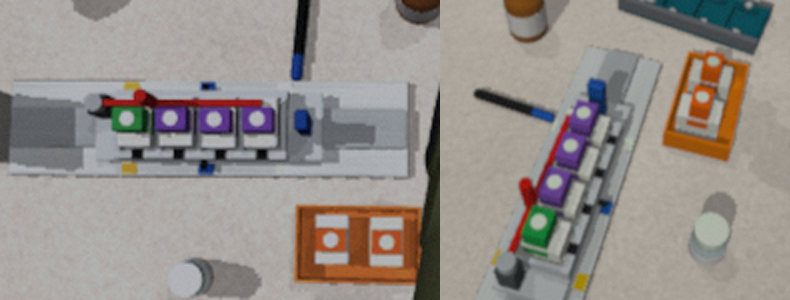

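Pack shifts are 99.8–100.6 mm, the pointers stand at the blue marks (crop 207,87 and 207,168), the bar is shut, and both spent packs are in the tray. I'm handing in.

```bash
python3 -c "
from station import ticket
print(ticket.finish_job())"
```

```text
the job is handed in; nothing more can be done
None
```

I handed the job in at about 56 s; no verdict came back. In the last pictures both spent packs were in the tray, and the green pack and three violet packs were seated with the bar shut. The carrier was at the blue station, moved 100 mm to within 1 mm, and I left the grey pack in the dock but did not re-measure it.

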